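Tighten the cabbage slicer's hold-down bolt with an adjustable wrench

TASK

Slide the open adjustable wrench fully onto the slicer's hold-down bolt, then roll its worm until the jaws just fit the hex head. Then push the wrench handle round clockwise to tighten the bolt until the red stripe on its head lines up with the green line on the plate, turning the bolt with the fitted wrench only, never with the fingers. Leave the wrench lying flat with its jaws on the bolt, let go of everything, and leave the jars and the bottle alone.

Things in the scene. Friction and masses are not known exactly. Their poses are not given: they have to be found in the camera images.
- slicer: fixed wooden cabbage slicer board, 300 x 600 x 30 mm, on the table, with a flush flat aluminium plate round the bolt. Origin on the bolt's axis at the board's underside, z up; it spans x -130 to +170 mm, y -295 to +305 mm of its frame. At its +y end: flush knives, side rails 22 mm high beyond y = +80 mm and a parked wooden carriage up to 95 mm above the board's top, beyond y = +175 mm
- line (a point): middle of the green line painted on the plate, 41 mm from the bolt's axis; the 34 mm long line points straight at the axis
- bolt_top (a point): centre of the top of the hex bolt head, 23 mm above the plate; steel, 30 mm across flats, 34.6 mm across corners, the head stands 22.5 mm above the plate
- stripe_end (a point): outer end of the red stripe on top of the bolt head, 15 mm from the axis; the stripe runs from the axis towards one corner of the hexagon
- bolt (a joint): turn of the bolt (rad): 0 when the red stripe points along the green line, negative while still loose, growing clockwise seen from above; starts between -1.0 and -0.65; resists with about 0.3 N m and stays where it is left; it can be turned past the line by mistake
- wrench: loose adjustable wrench, 216 mm long, 0.5 kg, flat on the plate, head 16 mm thick. Origin at its underside, where the centre of a fitted head sits; z up, +x out of the mouth, handle to -x. Red handle x -98 to -202 mm, 26 mm wide, 14 mm high, centred on y = 0. Starts with the mouth roughly facing the bolt, 55 to 100 mm short of seated, within about 0.4 rad of square to the flats
- worm_top (a point): top of the brass worm (knurled roller, 22 mm diameter, 20 mm long along wrench y), at wrench x = -47, y = 0, 22.5 mm above the wrench's underside and 6.5 mm proud of the head. Press from above with about 5 to 10 N and drag towards the mouth (wrench +x): it rolls and the jaws close; towards the handle they open. Rolling takes about 2.5 N; it stays where it is left
- handle_mid (a point): top of the red handle at its middle, 150 mm from the wrench's origin (x = -150 mm), 14 mm above its underside
- jaw (a joint): travel of the moving jaw (m) from wide open (0, a 40 mm mouth) towards closed (0.016): the mouth is 0.040 minus this; at 0.010 it fits the 30 mm head, which stops it. Starts between about 0.001 and 0.004. Closes 1.2 mm per rad of the worm, about 0.11 mm per mm of drag over the worm's top
- gherkin_jar: loose green glass jar, 72 mm diameter, 105 mm tall, origin under its centre; leave alone
- cider_bottle: loose amber bottle, 62 mm diameter, 200 mm tall, origin under its centre; leave alone
- honey_jar: loose small amber jar on the slicer board, 56 mm diameter, 70 mm tall, origin under its centre; leave alone
- mouth (a point): middle of the mouth for a fitted 30 mm head, 8 mm above the wrench's underside, straight above its origin (moves with the wrench). Fixed jaw's inner face at wrench y = -15 mm; moving jaw on the +y side, inner face at y = 25 mm minus joint jaw. Both jaws reach from x = -20 to +16 mm; back wall of the mouth at x = -19 mm
Not all that is in view belongs to the job. Of the things that look like the wrench, the largest one is meant.

How it is judged:
By the outcome, as a careful person would: the job done as asked, in the order asked, and still so for the second after the job is handed in, with the robot touching nothing.
It also fails if it takes over 72 s, if anything falls off the work surface, if the arm or the gripper's body presses on something with over 40 N, if the wrist force passes 120 N, or if a joint passes its speed limit or range.

ROBOT

A 6-joint arm with a two-finger parallel gripper is mounted at the origin on the work surface. World frame = base frame: x ahead of the robot, y to its left, z up, the work surface at z = 0. Lengths are in m, angles in rad, forces in N, time in s.
With the tool pointing down it reaches from about 0.35 to 0.975 m from the base axis. Payload 4.9 kg.
Tool frame: the origin (TCP) lies on the centre line of the jaws, within the pads' length; the fingertips stand 14 mm ahead of it and the grasp point (between the pads) lies 5 mm behind it (manip.nose_length is the distance from the TCP to the fingertips, in m); z points along the fingers, y is the line along which they close (so a half turn about z gives the same grasp; the last joint's range is limited). The gripper opens to 85 mm and grips with 20 to 120 N. Pads are 22 mm wide; open, the fingers measure 114 mm over their backs; the gripper's body (76 mm by 85 mm) begins 54 mm behind the grasp point. The pads swing forward as they close: fully open they stand 13 mm farther back than shut.
Start: joints at [-1.45, 0.053, 1.613, -0, 1.476, -0.119], TCP at [0.148, -0.607, 0.211] pointing down, gripper open.
Joint ranges: [-3.01, 3.01], [-1.01, 2.22], [0.06, 2.58], [-1.02, 4.17], [0.09, 2.62], [-3.14, 3.14]. Speed limits (rad/s): [2.57, 2.57, 3.14, 3.14, 3.14, 3.14].

INTERFACE

Orientations are given as a unit quaternion [w, x, y, z].
In Python, from plant import manip, imaging gives the robot as it stands.
- The arm moves only by the tool play_rows, never from a script. Its argument "commands" is a list of rows, each a list of 6 numbers: the shift along the tool's x, y, z in mm, then the turn, a rotation vector about the tool's x, y, z in degrees. A call has 1 to 5 rows; each row shifts and turns the commanded pose from where the row before left it, along the tool's axes as they then stand; what a row does not reach is not made up. A row lasts 1/12 s, in which the tool goes at most 41.7 mm and 7.16 degrees, less where a joint would pass 70% of its speed; a pose out of reach is approached as far as the arm can. A call is refused whole if a number of a shift passes 41.7 or a number of a turn 7.16, either way. A call with a gripper value outside its range is refused whole. "hand" is the finger opening in mm, from 0 to 85.4, set as the call begins (left out, the last holds). The fingers move at their own pace and stop on an object; the grip force is fixed at half the most. Time passes only in rows, so rows that do not move let the fingers close. It gives the time, the measured TCP pose, the force, the opening and the grip force at its end, in the units of the state.
- manip.state(): the state, without advancing time (a new reading comes with each control period).
- imaging.grab_frame(name): name is "scene" or "top" or "wrist"; returns a dict with "image" (384x512x3 uint8, red, green, blue), "fx", "fy", "cx", "cy" (pixels), "R" (3x3) and "t" (3): a world point X has camera coordinates R X + t; the wrist camera has in their place "mount" (4x4, takes a point from camera to tool coordinates, whose origin is the TCP and whose axes are the flange's). Camera axes: x right, y down, z forward; pixel columns grow to the right and rows downward; lengths in m; the calibration is good to about 2 mm. The wrist camera is an equidistant fisheye: a pixel r from the principal point sees the ray r / f radians off the axis. A picture is of the moment at which its call begins: read the wrist's pose just before it. There is no depth.
- manip.job_done(): hands the job in; it is judged then, once.
The state is a dict: "time": time; "joint_pos": joint angles; "joint_vel": joint speeds; "joint_efforts": joint torques, N m; "tool_pos": TCP position; "tool_rot": TCP orientation; "contact_force": force on the tool from outside, world axes, zero at the start; "ft_torque": the same for the moment, N m; "gripper_width": opening from 0.0 (shut) to 1.0 (fully open); "grasp_force": force on a finger pad.
Only numpy, scipy, OpenCV 4.12 (cv2) and the standard library are available. Lean on these libraries where they do the work, as an engineer would, in place of code of your own. Each camera call takes 0.05 s, during which the arm holds its last target. There are 200 camera calls.

## Working session

There is one attempt and no reset: what is moved stays moved. The work goes in short steps, Python scripts to look and compute and a tool call to move; the robot and the scene stay as the last step left them, time stands still between calls to the robot, and variables do not carry over. Pictures are saved under pics/ and viewed, at most 10 in all, crops included, and the job is handed in when it is done.

Besides the shell and the picture viewer there is one more tool, called after "Request:" by a JSON object that holds its "op" and its "data", one argument or row to a line. play_rows: Moves the arm, as the interface text tells. Its arguments: {"type":"object","properties":{"commands":{"type":"array","items":{"type":"array","items":{"type":"number"}}},"hand":{"type":"number"}},"required":["commands"]}

```bash
ls; mkdir -p pics
python3 - <<'E'
from plant import manip, imaging
import cv2, numpy as np
print(manip.state(), manip.nose_length)
ims=[]
for n in ("scene","top"):
    f=imaging.grab_frame(n); print(n,{k:np.round(v,4).tolist() for k,v in f.items() if k!="image"})
    np.save(f"pics/{n}0.npy",f["image"])
    cv2.imwrite(f"pics/{n}0.png",cv2.resize(f["image"][:,:,::-1],(800,600)))
E
```

```text
pics
{'time': 0.0, 'joint_pos': array([-1.44998046e+00,  5.33697308e-02,  1.61428229e+00,  1.75470384e-05,
        1.47600055e+00, -1.19038897e-01]), 'joint_vel': array([ 0.00171804, -0.00273527, -0.00222497, -0.00153307, -0.00051084,
        0.00102652]), 'joint_efforts': array([ 1.28288990e-03, -3.93680227e+01, -3.70176494e+01, -3.01775390e-05,
        6.94515111e-03,  4.64667291e-07]), 'tool_pos': array([ 0.14837787, -0.60645321,  0.20976208]), 'tool_rot': array([-1.02996422e-03,  9.92816901e-01,  1.19639212e-01,  7.81816564e-06]), 'contact_force': array([-0.02175242,  0.1265246 ,  0.18946898]), 'ft_torque': array([-0.02647798,  0.00467308,  0.01952078]), 'grasp_force': 0.0, 'gripper_width': 0.9999331030100698} 0.014
scene {'fx': 363.4361, 'fy': 363.4361, 'cx': 250.5888, 'cy': 188.1882, 'R': [[0.6569, 0.7539, 0.0135], [0.5562, -0.4724, -0.6838], [-0.5091, 0.4567, -0.7296]], 't': [-0.3163, -0.2679, 1.2572]}
top {'fx': 372.3121, 'fy': 372.3121, 'cx': 254.985, 'cy': 191.219, 'R': [[-0.029, -0.9995, -0.0078], [-0.987, 0.0299, -0.1582], [0.1584, 0.0031, -0.9874]], 't': [-0.0078, 0.5065, 1.0928]}
```

View pics/top0.png

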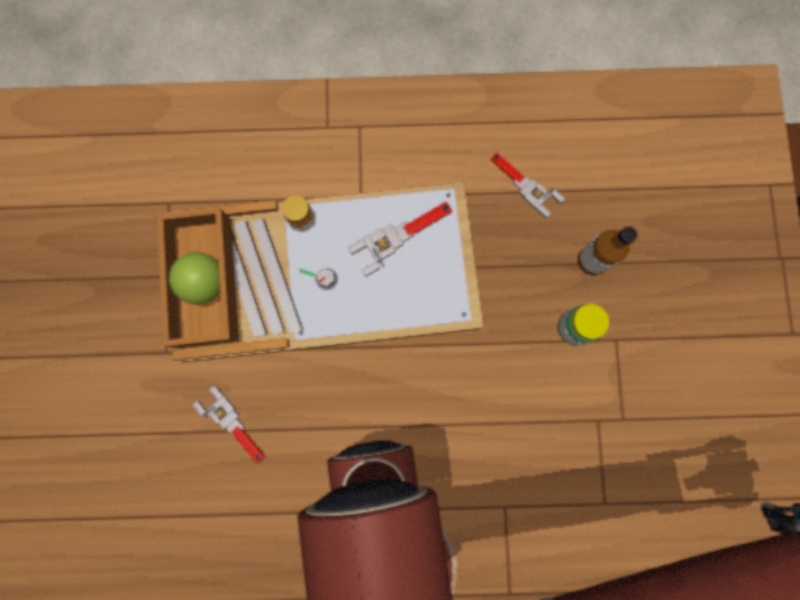

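View pics/scene0.png

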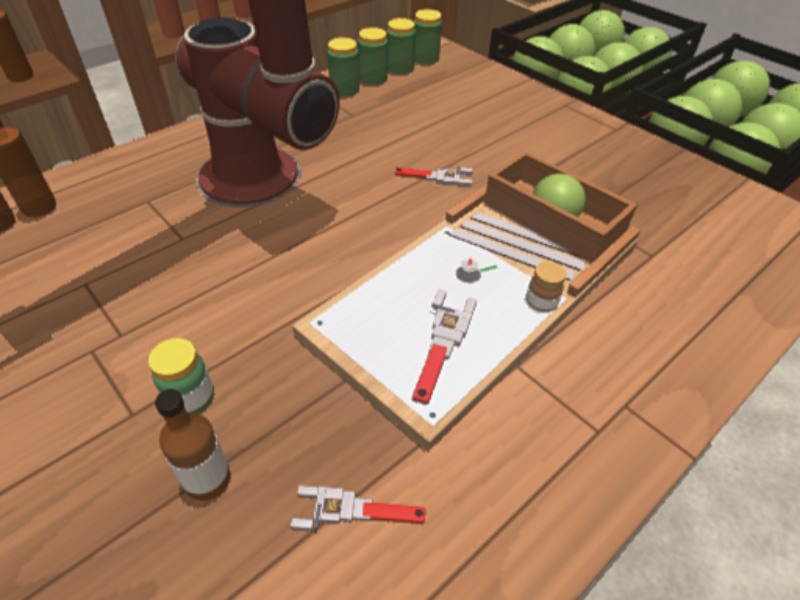

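The top view shows three wrench candidates: on the plate at (400,235), on the table at (525,185), and on the table at (228,420), all in 800x600 pixels. I choose the plate one: it is the largest and faces the bolt at (325,278), which has a red stripe and a green line at its left. The honey jar is at (297,210), and the jar and bottle on the right are clear of the work.

```bash
cat > h.py <<'E'
import numpy as np, cv2
def ray(f,u,v):
    d=np.array([(u-f["cx"])/f["fx"],(v-f["cy"])/f["fy"],1.]); R=np.array(f["R"]);t=np.array(f["t"])
    return -R.T@t, R.T@d
def onz(f,u,v,z):
    o,d=ray(f,u,v); return o+d*(z-o[2])/d[2]
def proj(f,X):
    c=np.array(f["R"])@X+np.array(f["t"]); return np.array([f["fx"]*c[0]/c[2]+f["cx"],f["fy"]*c[1]/c[2]+f["cy"]])
def mask(im,kind):
    h=cv2.cvtColor(im,cv2.COLOR_RGB2HSV); H,S,V=[h[...,i].astype(int) for i in range(3)]
    if kind=="red": m=((H<6)|(H>174))&(S>150)&(V>100)
    if kind=="green": m=(H>50)&(H<85)&(S>90)&(V>60)
    if kind=="brass": m=(H>10)&(H<30)&(S>60)
    return m.astype(np.uint8)
def blobs(m,mn=4):
    n,l,s,c=cv2.connectedComponentsWithStats(m)
    return [(int(s[i,4]),s[i,:4].tolist(),c[i],l==i) for i in range(1,n) if s[i,4]>=mn]
E
python3 - <<'E'
from h import *
from plant import imaging
fs={n:imaging.grab_frame(n) for n in ("scene","top")}
for n,f in fs.items():
    for k,z in (("red",.044),("green",.030),("brass",.0525)):
        m=mask(f["image"],k)
        roi=np.zeros_like(m)
        if n=="top": roi[115:225,180:300]=1
        else: roi[145:265,200:345]=1
        for a,b,c,l in blobs(m*roi):
            if k=="brass" and a>600: continue
            zz=.053 if (k=="red" and a<40) else z
            r=cv2.minAreaRect(np.argwhere(l)[:,::-1].astype(np.float32))
            print(n,k,a,b,np.round(c,1),"->",np.round(onz(f,*c,zz),4),np.round(r[1],1))
            if k!="brass":
                ys,xs=np.nonzero(l); P=np.array([onz(f,x,y,zz)[:2] for x,y in zip(xs,ys)]); q=P-P.mean(0)
                d=np.linalg.svd(q)[2][0]; s=q@d
                print("   dir deg",np.degrees(np.arctan2(d[1],d[0])).round(1),"ends",(P.mean(0)+d*s.min()).round(4),(P.mean(0)+d*s.max()).round(4))
im=fs["top"]["image"][125:195,180:300]; im2=fs["scene"]["image"][150:265,255:345]
cv2.imwrite("pics/c1.png",cv2.resize(im[:,:,::-1],None,fx=6.6,fy=6.6,interpolation=cv2.INTER_NEAREST))
E
```

```text
scene red 5 [300, 166, 2, 3] [300.6 167.2] -> [0.5479 0.123  0.053 ] [2. 1.]
   dir deg -57.5 ends [0.5452 0.1272] [0.5499 0.1199]
scene red 333 [265, 221, 21, 37] [275.2 238.1] -> [ 0.6691 -0.0883  0.044 ] [ 9.8 37.6]
   dir deg -60.2 ends [ 0.643  -0.0429] [ 0.6951 -0.1337]
scene green 13 [308, 170, 10, 4] [312.4 171.4] -> [0.566  0.1555 0.03  ] [1.  9.5]
   dir deg -110.7 ends [0.5713 0.1694] [0.5609 0.1419]
scene brass 115 [287, 145, 58, 20] [317.  153.9] -> [0.54   0.1991 0.0525] [60.1  2.9]
scene brass 63 [313, 145, 32, 12] [329.1 150.2] -> [0.5516 0.238  0.0525] [32.9  1.9]
scene brass 22 [335, 145, 10, 4] [340.8 145.9] -> [0.5611 0.279  0.0525] [3. 9.]
scene brass 203 [315, 161, 30, 29] [335.4 173.3] -> [0.6251 0.1778 0.0525] [40.3 15.1]
scene brass 57 [283, 202, 9, 8] [287.1 205.3] -> [ 0.6207 -0.0021  0.0525] [8.2 6.6]
top red 207 [259, 130, 30, 20] [272.7 140.1] -> [ 0.6643 -0.0825  0.044 ] [ 7.  31.2]
   dir deg 119.0 ends [ 0.6889 -0.127 ] [ 0.6416 -0.0415]
top green 13 [192, 173, 9, 3] [196. 174.] -> [0.5672 0.1583 0.03  ] [8.2 1.3]
   dir deg -108.4 ends [0.5713 0.1705] [0.5632 0.1461]
top brass 39 [241, 152, 8, 8] [244.4 155.7] -> [0.6149 0.0064 0.0525] [6.3 5.8]
```

View pics/c1.png

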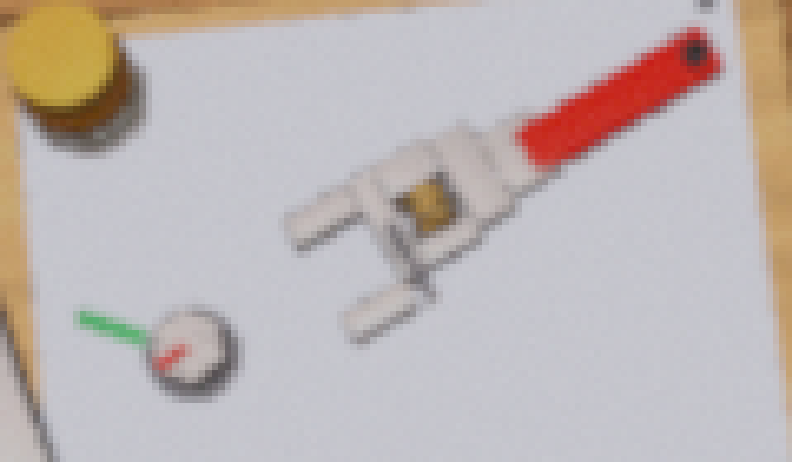

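The crop shows the plate wrench, its mouth facing the bolt. The worm is at (428,203), the fixed jaw below and the moving jaw above. The bolt is at (193,350), with its stripe pointing lower left, and the green line is at upper left. Next I go above it for a close wrist view.

```bash
cat >> h.py <<'E'
from scipy.spatial.transform import Rotation as Ro
def cur(s):
    q=s["tool_rot"]; return np.array(s["tool_pos"]),Ro.from_quat([q[1],q[2],q[3],q[0]])
def down(phi):
    a=np.radians(phi); return Ro.from_matrix(np.array([[np.cos(a),np.sin(a),0],[np.sin(a),-np.cos(a),0],[0,0,-1]]))
def plan(p0,r0,p1,phi,n):
    dr=(r0.inv()*down(phi)).as_rotvec(); out=[]; 
    rows=[]; p=np.array(p0,float); r=r0
    for i in range(n):
        d=r.inv().apply((np.array(p1)-p)/(n-i))*1000
        w=(r.inv()*down(phi)).as_rotvec(degrees=True)/(n-i)
        row=[round(x,1) for x in d]+[round(x,2) for x in w]
        rows.append(row); p=p+r.apply(np.array(row[:3]))/1000; r=r*Ro.from_rotvec(row[3:],degrees=True)
    for i in range(0,n,5): print(rows[i:i+5])
E
python3 - <<'E'
from h import *
from plant import manip,imaging
p,r=cur(manip.state())
f=imaging.grab_frame("wrist"); print({k:np.round(v,4).tolist() for k,v in f.items() if k!="image"})
plan(p,r,[.60,.03,.24],119,25)
E
```

```text
{'fx': 297.3186, 'fy': 297.3186, 'cx': 256.3124, 'cy': 184.2956, 'mount': [[-0.0003, -0.9614, -0.2751, 0.0704], [1.0, -0.0001, -0.001, 0.0008], [0.0009, -0.2751, 0.9614, -0.1629], [0.0, 0.0, 0.0, 1.0]]}
[[np.float64(23.6), np.float64(-20.5), np.float64(-1.2), np.float64(-0.0), np.float64(-0.0), np.float64(-4.21)], [np.float64(25.0), np.float64(-18.7), np.float64(-1.2), np.float64(-0.0), np.float64(-0.0), np.float64(-4.21)], [np.float64(26.3), np.float64(-16.8), np.float64(-1.2), np.float64(-0.0), np.float64(-0.0), np.float64(-4.21)], [np.float64(27.5), np.float64(-14.8), np.float64(-1.2), np.float64(-0.0), np.float64(-0.0), np.float64(-4.21)], [np.float64(28.5), np.float64(-12.7), np.float64(-1.2), np.float64(-0.0), np.float64(-0.0), np.float64(-4.21)]]
[[np.float64(29.4), np.float64(-10.6), np.float64(-1.1), np.float64(-0.0), np.float64(-0.0), np.float64(-4.21)], [np.float64(30.1), np.float64(-8.4), np.float64(-1.2), np.float64(-0.0), np.float64(-0.0), np.float64(-4.21)], [np.float64(30.6), np.float64(-6.2), np.float64(-1.1), np.float64(-0.0), np.float64(-0.0), np.float64(-4.21)], [
[... 1194 characters left out ...]
(-0.01), np.float64(-4.21)], [np.float64(24.2), np.float64(19.7), np.float64(-1.2), np.float64(-0.0), np.float64(-0.0), np.float64(-4.21)]]
[[np.float64(22.7), np.float64(21.4), np.float64(-1.1), np.float64(-0.0), np.float64(-0.01), np.float64(-4.21)], [np.float64(21.1), np.float64(23.0), np.float64(-1.2), np.float64(-0.0), np.float64(-0.0), np.float64(-4.21)], [np.float64(19.4), np.float64(24.5), np.float64(-1.1), np.float64(-0.01), np.float64(-0.01), np.float64(-4.21)], [np.float64(17.5), np.float64(25.9), np.float64(-1.2), np.float64(-0.0), np.float64(-0.0), np.float64(-4.22)], [np.float64(15.5), np.float64(27.1), np.float64(-1.1), np.float64(-0.01), np.float64(-0.01), np.float64(-4.21)]]
```

Request:
{"op": "play_rows", "data": {
  "commands": [
    [24,-20,-1,0,0,-4.2],
    [25,-19,-1,0,0,-4.2],
    [26,-17,-1,0,0,-4.2],
    [27,-15,-1,0,0,-4.2],
    [28,-13,-1,0,0,-4.2]
  ]
}}

```text
time: 0.67
tool_pos: [0.2382, -0.4785, 0.2158]
tool_rot: [-0.0, 0.954, 0.3, 0.0]
contact_force: [0.3, -0.6, 0.8]
gripper_width: 1.0
grasp_force: 0.0
```

Request:
{"op": "play_rows", "data": {
  "commands": [
    [29,-11,-1,0,0,-4.2],
    [30,-8,-1,0,0,-4.2],
    [31,-6,-1,0,0,-4.2],
    [31,-4,-1,0,0,-4.2],
    [31,-2,-1,0,0,-4.2]
  ]
}}

```text
time: 1.08
tool_pos: [0.3285, -0.3512, 0.221]
tool_rot: [0.0, 0.883, 0.469, 0.0]
contact_force: [0.1, -0.5, -0.2]
gripper_width: 0.998
grasp_force: 0.0
```

Request:
{"op": "play_rows", "data": {
  "commands": [
    [31,1,-1,0,0,-4.2],
    [31,3,-1,0,0,-4.2],
    [31,5,-1,0,0,-4.2],
    [30,7,-1,0,0,-4.2],
    [30,10,-1,0,0,-4.2]
  ]
}}

```text
time: 1.5
tool_pos: [0.4189, -0.2242, 0.2262]
tool_rot: [0.0, 0.783, 0.622, 0.0]
contact_force: [0.6, -0.5, 0.3]
gripper_width: 1.003
grasp_force: 0.0
```

Request:
{"op": "play_rows", "data": {
  "commands": [
    [29,12,-1,0,0,-4.2],
    [28,14,-1,0,0,-4.2],
    [27,16,-1,0,0,-4.2],
    [26,18,-1,0,0,-4.2],
    [24,20,-1,0,0,-4.2]
  ]
}}

```text
time: 1.92
tool_pos: [0.5106, -0.0965, 0.2311]
tool_rot: [0.0, 0.656, 0.755, 0.0]
contact_force: [-0.1, -0.2, -0.0]
gripper_width: 1.002
grasp_force: 0.0
```

Request:
{"op": "play_rows", "data": {
  "commands": [
    [23,21,-1,0,0,-4.2],
    [21,23,-1,0,0,-4.2],
    [19,24,-1,0,0,-4.2],
    [17,26,-1,0,0,-4.2],
    [16,27,-1,0,0,-4.2]
  ]
}}

```text
time: 2.33
tool_pos: [0.6007, 0.0299, 0.2359]
tool_rot: [0.0, 0.508, 0.861, -0.0]
contact_force: [0.1, 0.6, -0.2]
gripper_width: 1.001
grasp_force: 0.0
```

Request:
{"op": "play_rows", "data": {
  "commands": [
    [0,0,0,0,0,0],
    [0,0,0,0,0,0]
  ]
}}

```text
time: 2.5
tool_pos: [0.6003, 0.0297, 0.2356]
tool_rot: [-0.0, 0.509, 0.861, -0.0]
contact_force: [-0.6, -0.4, 0.1]
gripper_width: 1.003
grasp_force: 0.0
```

```bash
cat >> h.py <<'E'
def wray(f,s,u,v):
    p,r=cur(s); M=np.array(f["mount"]); x=np.array([u-f["cx"],v-f["cy"]]); q=np.hypot(*x)+1e-9; th=q/f["fx"]
    c=np.array([x[0]/q*np.sin(th),x[1]/q*np.sin(th),np.cos(th)])
    return p+r.apply(M[:3,3]), r.apply(M[:3,:3]@c)
def wz(f,s,u,v,z):
    o,d=wray(f,s,u,v); return o+d*(z-o[2])/d[2]
def wproj(f,s,X):
    p,r=cur(s); M=np.array(f["mount"]); c=M[:3,:3].T@(r.inv().apply(np.array(X)-p)-M[:3,3])
    q=np.hypot(c[0],c[1]); th=np.arctan2(q,c[2]); return np.array([f["cx"],f["cy"]])+f["fx"]*th*c[:2]/q
def rectify(f,s,z,c,phi,half=(.14,.14),mm=.5):
    "top-down plane view at height z: image right = phi direction, up = phi+90"
    a=np.radians(phi);e=np.array([np.cos(a),np.sin(a)]);n=np.array([-e[1],e[0]])
    W=int(2000*half[0]/mm);H=int(2000*half[1]/mm); m=np.zeros((H,W,2),np.float32)
    p,r=cur(s);M=np.array(f["mount"])
    jj,ii=np.meshgrid(np.arange(W),np.arange(H)); A=(jj-W/2)*mm/1000;B=(H/2-ii)*mm/1000
    X=np.stack([c[0]+A*e[0]+B*n[0],c[1]+A*e[1]+B*n[1],np.full_like(A,z)],-1)
    C=(r.inv().apply(X.reshape(-1,3)-p)-M[:3,3])@M[:3,:3]
    q=np.hypot(C[:,0],C[:,1])+1e-12;th=np.arctan2(q,C[:,2])
    m=(np.array([f["cx"],f["cy"]])+f["fx"]*(th/q)[:,None]*C[:,:2]).reshape(H,W,2).astype(np.float32)
    return cv2.remap(f["image"],m,None,cv2.INTER_LINEAR)
E
python3 - <<'E'
from h import *
from plant import manip,imaging
s=manip.state(); print(s["time"],s["tool_pos"],s["tool_rot"],s["gripper_width"])
f=imaging.grab_frame("wrist"); im=f["image"]
np.save("pics/w1.npy",im)
for k,z in (("red",.044),("green",.030),("brass",.0525)):
    for a,b,c,l in blobs(mask(im,k),12):
        if k=="brass" and a>3000: continue
        P=np.array([wz(f,s,x,y,.053 if k=="red" and a<300 else z)[:2] for y,x in np.argwhere(l)]); q=P-P.mean(0); d=np.linalg.svd(q)[2][0]; t=q@d
        print(k,a,b,np.round(c,1),P.mean(0).round(4),np.degrees(np.arctan2(d[1],d[0])).round(1),"ends",(P.mean(0)+d*t.min()).round(4),(P.mean(0)+d*t.max()).round(4))
cv2.imwrite("pics/w1.png",cv2.resize(im[:,:,::-1],(800,600)))
E
```

```text
2.5 [0.6002743  0.02970984 0.23559212] [-3.31624523e-04  5.08597141e-01  8.61004497e-01 -3.07932832e-04] 1.003158606209153
red 1023 [250, 221, 18, 64] [258.2 250.6] [ 0.6635 -0.0793] -60.8 ends [ 0.6417 -0.0405] [ 0.6902 -0.127 ]
green 136 [272, 46, 22, 19] [282.3  55. ] [0.5667 0.157 ] -110.1 ends [0.5722 0.172 ] [0.5611 0.1416]
brass 265 [250, 174, 17, 16] [258.  181.6] [0.615  0.0077] 16.5 ends [0.6046 0.0046] [0.6258 0.0109]
brass 1633 [80, 322, 48, 62] [103.4 351.8] [ 0.5194 -0.4318] -95.7 ends [ 0.5303 -0.322 ] [ 0.5034 -0.5927]
```

View pics/w1.png

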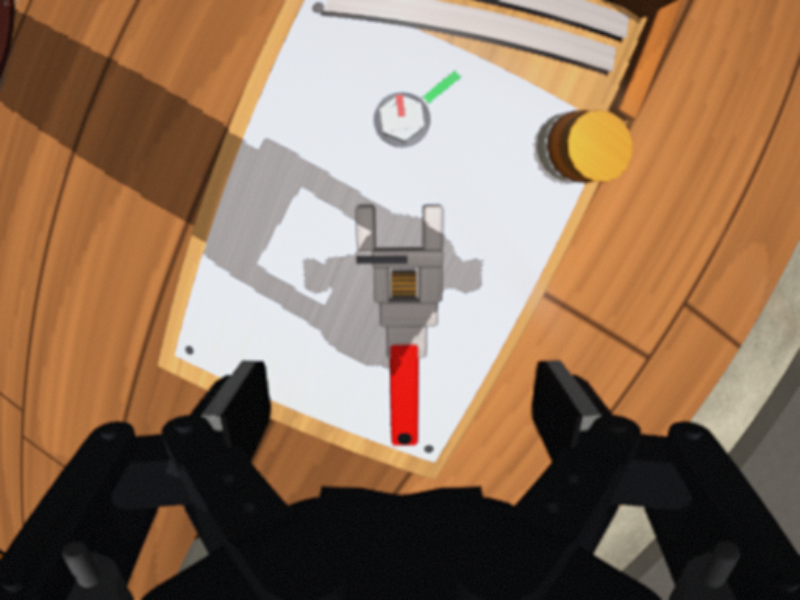

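The view shows the wrench at (403,300) with its worm at (403,284) and handle at (403,395). The bolt is at (403,119) with a pinkish stripe at (400,106), and the green line is at (442,87). Next I measure the stripe and bolt finely.

```bash
cat >> h.py <<'E'
def stripe(f,s,uv,rad=26):
    "world points of stripe pixels at z=.053 near pixel uv, weighted by redness"
    im=f["image"].astype(int); R=im[...,0]-(im[...,1]+im[...,2])/2
    yy,xx=np.indices(R.shape); near=np.hypot(xx-uv[0],yy-uv[1])<rad
    m=near&(R>25)&(im[...,1]<215)
    ys,xs=np.nonzero(m); P=np.array([wz(f,s,x,y,.053)[:2] for x,y in zip(xs,ys)]); return P,R[ys,xs]
def fit(P,w):
    c=np.average(P,axis=0,weights=w); q=(P-c)*np.sqrt(w)[:,None]; d=np.linalg.svd(q,full_matrices=False)[2][0]; t=(P-c)@d
    return c,np.degrees(np.arctan2(d[1],d[0])),c+d*t.min(),c+d*t.max()
E
python3 - <<'E'
from h import *
from plant import manip,imaging
s=manip.state(); f=imaging.grab_frame("wrist"); im=f["image"]
P,w=stripe(f,s,(257,72),14); print(len(P),fit(P,w))
g=[l for a,b,c,l in blobs(mask(im,"green"),50)][0]
G=np.array([wz(f,s,x,y,.030)[:2] for y,x in np.argwhere(g)]); c,ang,a,b=fit(G,np.ones(len(G))); d=np.array([np.cos(np.radians(ang)),np.sin(np.radians(ang))]); d*=np.sign(d[1])
print("line",c,ang,"axis est",c-.041*d)
# bolt head: dark rim ring around; hex = bright region inside rim
rc=rectify(f,s,.053,(.553,.118),119,(.04,.04),.2)
cv2.imwrite("pics/bolt.png",cv2.resize(rc[:,:,::-1],(600,600)))
E
```

```text
80 (array([0.54737537, 0.12543456]), np.float64(-53.76617122037537), array([0.54223033, 0.13245566]), array([0.55259477, 0.11831198]))
line [0.56679866 0.15695747] -110.04153526654252 axis est [0.55274791 0.11844025]
```

View pics/bolt.png

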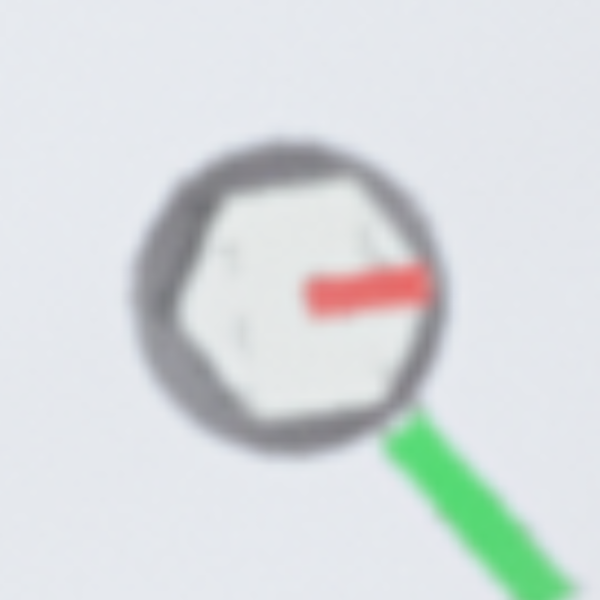

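The rectified crop shows the bolt axis at its centre (303,297), the stripe pointing at 126.2° in world and the green line at 70.0°. So the bolt is at about -0.98 rad and the wrench needs +7° to square up. I grip the handle at x = -140 mm.

Request:
{"op": "play_rows", "data": {
  "commands": [
    [-24,0.5,30,0,0,0],
    [-24,0.5,30,0,0,0],
    [-24,0.5,30,0,0,0],
    [-24,0.5,30,0,0,0],
    [-24,0.7,30,0,0,0]
  ],
  "hand": 55
}}

```text
time: 3.02
tool_pos: [0.6597, -0.0778, 0.0851]
tool_rot: [0.0, 0.51, 0.86, -0.0]
contact_force: [0.3, -0.2, 0.2]
gripper_width: 0.643
grasp_force: 0.0
```

Request:
{"op": "play_rows", "data": {
  "commands": [
    [0,0,8,0,0,0],
    [0,0,8,0,0,0],
    [0,0,8,0,0,0],
    [0,0,8,0,0,0],
    [0,0,5,0,0,0]
  ]
}}

```text
time: 3.43
tool_pos: [0.6603, -0.0749, 0.0497]
tool_rot: [0.001, 0.509, 0.861, 0.0]
contact_force: [-0.4, -0.5, -0.6]
gripper_width: 0.645
grasp_force: 0.0
```

Request:
{"op": "play_rows", "data": {
  "commands": [
    [0,0,0,0,0,0],
    [0,0,0,0,0,0]
  ]
}}

```text
time: 3.6
tool_pos: [0.6603, -0.0749, 0.0497]
tool_rot: [0.0, 0.509, 0.861, 0.0]
contact_force: [0.2, 0.1, 1.0]
gripper_width: 0.642
grasp_force: 0.0
```

Run:
```python
from h import *
from plant import manip,imaging
s=manip.state(); f=imaging.grab_frame("wrist"); im=f["image"]
print(s["tool_pos"],s["tool_rot"],s["gripper_width"])
for k,z in (("red",.044),("brass",.0525)):
    for a,b,c,l in blobs(mask(im,k),100):
        if b[1]>300 : continue
        P=np.array([wz(f,s,x,y,z)[:2] for y,x in np.argwhere(l)]); print(k,a,b,fit(P,np.ones(len(P))))
cv2.imwrite("pics/w2.png",im[:,:,::-1])
```

```text
[ 0.66025476 -0.07489909  0.04973868] [4.53046267e-04 5.09171871e-01 8.60664731e-01 1.48972723e-04] 0.6419837072379625
red 5245 [237, 153, 41, 144] (array([ 0.66270315, -0.07714058]), np.float64(-60.76171296921272), array([ 0.64186158, -0.03990742]), array([ 0.69073689, -0.12722244]))
brass 14617 [0, 0, 151, 384] (array([ 0.51325496, -0.16489013]), np.float64(-78.90102356049807), array([ 0.48259079, -0.00857878]), array([ 0.57584016, -0.48391972]))
brass 33764 [342, 0, 170, 327] (array([0.76419441, 0.01671687]), np.float64(-54.25593772884151), array([0.69132226, 0.11796479]), array([ 0.856074  , -0.11093983]))
brass 995 [238, 46, 38, 33] (array([0.61728473, 0.00473164]), np.float64(33.06764135022351), array([ 0.60871801, -0.00084604]), array([0.6255924 , 0.01014066]))
brass 1551 [193, 282, 88, 37] (array([ 0.67215353, -0.13797095]), np.float64(13.619549316478823), array([ 0.64910998, -0.1435541 ]), array([ 0.7086611 , -0.12912565]))
brass 374 [299, 284, 23, 36] (array([ 0.72295334, -0.11019688]), np.float64(-71.888686373029), array([ 0.71788221, -0.09469212]), array([ 0.72754422, -0.1242333 ]))
```

View pics/w2.png

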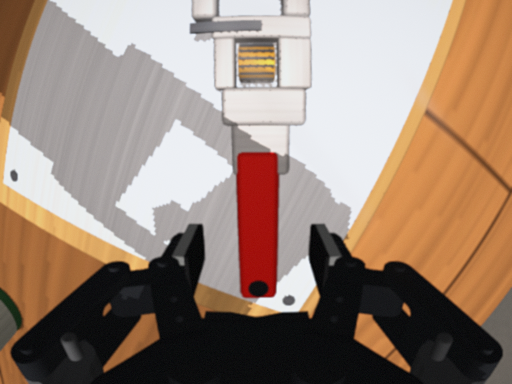

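The handle at (257,225) is centred between the fingers. I lower 2 mm and grip.

Request:
{"op": "play_rows", "data": {
  "commands": [
    [0,0,2,0,0,0],
    [0,0,0,0,0,0],
    [0,0,0,0,0,0],
    [0,0,0,0,0,0],
    [0,0,0,0,0,0]
  ],
  "hand": 15
}}

```text
time: 4.07
tool_pos: [0.6601, -0.0754, 0.0471]
tool_rot: [0.0, 0.509, 0.86, 0.0]
contact_force: [0.1, 0.4, -0.5]
gripper_width: 0.176
grasp_force: 0.0
```

Request:
{"op": "play_rows", "data": {
  "commands": [
    [0,0,0,0,0,0],
    [0,0,0,0,0,0],
    [0,0,0,0,0,0],
    [0,0,0,0,0,0]
  ]
}}

```text
time: 4.4
tool_pos: [0.66, -0.0754, 0.047]
tool_rot: [-0.0, 0.51, 0.86, -0.0]
contact_force: [-0.2, -0.8, -0.1]
gripper_width: 0.177
grasp_force: 0.0
```

Run:
```python
from h import *
from plant import manip,imaging
s=manip.state(); f=imaging.grab_frame("wrist"); im=f["image"]
print(s["tool_pos"],s["tool_rot"],s["gripper_width"],s["contact_force"])
p,r=cur(s); phi=np.degrees(np.arctan2(r.as_matrix()[1,0],r.as_matrix()[0,0]));print(phi)
for a,b,c,l in blobs(mask(im,"red"),100): 
    P=np.array([wz(f,s,x,y,.044)[:2] for y,x in np.argwhere(l)]); F=fit(P,np.ones(len(P))); print(F,b)
for a,b,c,l in blobs(mask(im,"brass"),500):
    if b[1]>20 and b[1]<120 and b[2]<80:
        x0=b[0]+b[2]/2;y0=b[1]+b[3]/2; print(a,b,wz(f,s,x0,y0,.0525))
```

```text
[ 0.66003089 -0.07544695  0.04699038] [-2.15257198e-05  5.09504793e-01  8.60467818e-01 -1.48382174e-05] 0.17735979256590778 [-0.2121052  -0.79519901 -0.14121169]
118.73830015319479
(array([ 0.6609095 , -0.07518801]), np.float64(-62.14749296280452), array([ 0.64209599, -0.03958414]), array([ 0.68894342, -0.12824116])) [237, 153, 42, 146]
1019 [238, 44, 39, 33] [0.61728644 0.00464283 0.0525    ]
```

The fingers closed past 26 mm with no force, so I look before going on.

Run:
```python
from h import *
from plant import manip,imaging
f=imaging.grab_frame("wrist"); g=imaging.grab_frame("scene")["image"][150:300,200:400]
im=np.zeros((300,800,3),np.uint8); im[:,:400]=cv2.resize(f["image"],(400,300)); im[:,400:]=cv2.resize(g,(400,300))
cv2.imwrite("pics/w3.png",im[:,:,::-1])
```

```text
(no output)
```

View pics/w3.png

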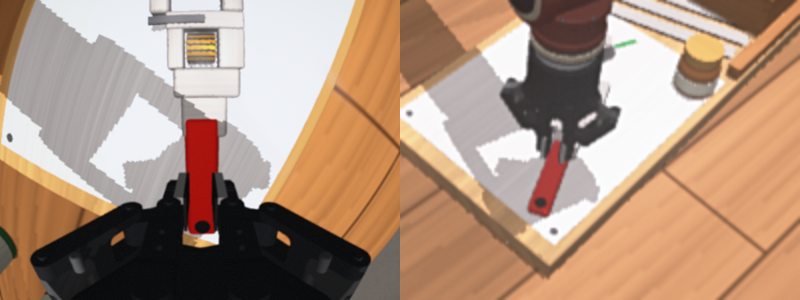

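Run:
```python
from h import *
from plant import manip,imaging
s=manip.state()
f=imaging.grab_frame("wrist"); m=mask(f["image"],"red"); 
for y in range(155,300,8):
    x=np.nonzero(m[y])[0]; 
    if len(x): print(y,x.min(),x.max(),np.linalg.norm(wz(f,s,x.min(),y,.044)-wz(f,s,x.max()+1,y,.044)).round(4))
for z in (.033,.037,.041,.045): print(z,[wproj(f,s,np.array([s["tool_pos"][0],s["tool_pos"][1],z])+cur(s)[1].apply([dx,dy,0])).round(1).tolist() for dx in(0.011,) for dy in (-.0075,.0075,-.013,.013)])
cv2.imwrite("pics/w4.png",cv2.resize(f["image"][190:310,190:325][:,:,::-1],None,fx=5,fy=5)[:600])
```

```text
155 239 277 0.0221
163 238 277 0.0228
171 238 277 0.023
179 237 278 0.0243
187 238 278 0.0239
195 238 278 0.0241
203 238 278 0.0243
211 238 278 0.0245
219 239 278 0.0242
227 242 270 0.0177
235 243 270 0.0173
243 243 270 0.0175
251 243 270 0.0177
259 243 270 0.0179
267 242 271 0.0195
275 241 272 0.0211
283 241 272 0.0214
291 241 273 0.0224
0.033 [[243.7, 195.6], [267.7, 195.6], [235.0, 195.6], [276.4, 195.6]]
0.037 [[243.5, 197.6], [267.9, 197.6], [234.5, 197.6], [276.9, 197.6]]
0.041 [[243.2, 199.7], [268.2, 199.7], [234.1, 199.7], [277.3, 199.7]]
0.045 [[242.9, 201.9], [268.4, 201.9], [233.6, 201.9], [277.7, 201.9]]
```

View pics/w4.png

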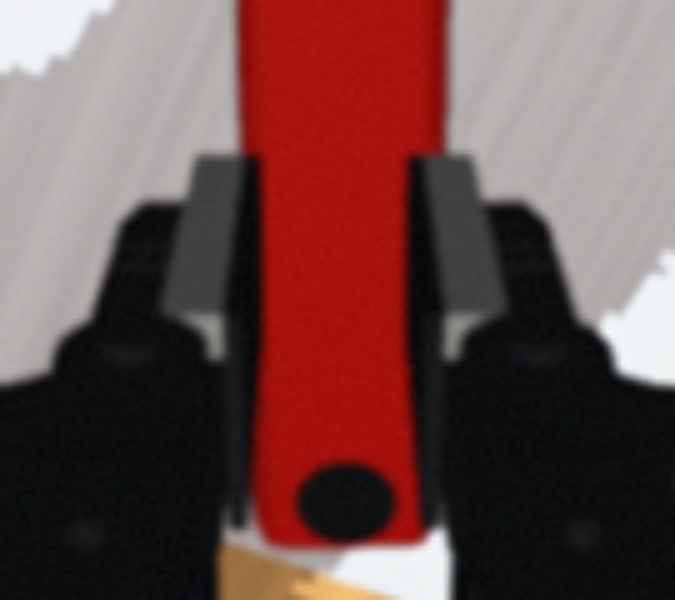

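The pads close above the handle, so the tips sit higher than I assumed. I open, go lower in small steps and watch the force.

Request:
{"op": "play_rows", "data": {
  "commands": [
    [0,0,0,0,0,0],
    [0,0,0,0,0,0],
    [0,0,0,0,0,0],
    [0,0,3,0,0,0],
    [0,0,3,0,0,0]
  ],
  "hand": 40
}}

```text
time: 5.02
tool_pos: [0.6602, -0.0755, 0.041]
tool_rot: [0.0, 0.509, 0.86, 0.0]
contact_force: [-0.3, -0.4, -0.7]
gripper_width: 0.469
grasp_force: 0.0
```

Request:
{"op": "play_rows", "data": {
  "commands": [
    [0,0,2,0,0,0],
    [0,0,0,0,0,0]
  ]
}}

```text
time: 5.18
tool_pos: [0.6594, -0.0753, 0.038]
tool_rot: [-0.001, 0.51, 0.86, -0.0]
contact_force: [0.0, 0.2, -0.4]
gripper_width: 0.466
grasp_force: 0.0
```

Request:
{"op": "play_rows", "data": {
  "commands": [
    [0,0,2,0,0,0],
    [0,0,0,0,0,0]
  ]
}}

```text
time: 5.35
tool_pos: [0.6598, -0.0754, 0.0365]
tool_rot: [-0.0, 0.51, 0.86, -0.0]
contact_force: [-0.8, -0.3, 0.8]
gripper_width: 0.469
grasp_force: 0.0
```

Request:
{"op": "play_rows", "data": {
  "commands": [
    [0,0,0,0,0,0],
    [0,0,0,0,0,0],
    [0,0,0,0,0,0],
    [0,0,0,0,0,0]
  ],
  "hand": 20
}}

```text
time: 5.68
tool_pos: [0.6602, -0.0754, 0.0372]
tool_rot: [0.0, 0.51, 0.86, 0.0]
contact_force: [0.6, -0.2, -0.1]
gripper_width: 0.234
grasp_force: 0.0
```

Run:
```python
from h import *
from plant import manip,imaging
s=manip.state(); print(s["tool_pos"],manip.nose_length,[n for n in dir(manip) if n[0]!='_'])
f=imaging.grab_frame("wrist"); m=mask(f["image"],"red"); 
for y in range(130,300,12):
    x=np.nonzero(m[y])[0]; 
    if len(x): print(y,x.min(),x.max(),np.linalg.norm(wz(f,s,x.min(),y,.044)-wz(f,s,x.max()+1,y,.044)).round(4))
g=imaging.grab_frame("scene")["image"]
im=np.zeros((360,800,3),np.uint8); im[:,:400]=cv2.resize(f["image"][190:310,190:323],(400,360)); im[:,400:]=cv2.resize(g[190:262,240:320],(400,360))
cv2.imwrite("pics/w5.png",im[:,:,::-1])
```

```text
[ 0.66016051 -0.07544902  0.03718472] 0.014 ['IKError', 'job_done', 'nose_length', 'state']
166 237 279 0.0231
178 236 279 0.0239
190 236 279 0.0242
202 237 279 0.024
214 237 279 0.0243
226 238 275 0.0218
238 238 275 0.0222
250 239 274 0.0214
262 238 275 0.023
274 240 276 0.0229
286 240 277 0.0241
298 241 276 0.0234
```

View pics/w5.png

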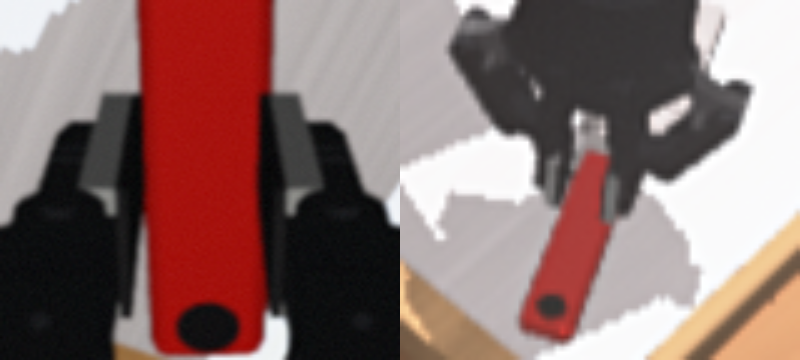

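The pads still show over the handle, so I lower further, guarded.

Request:
{"op": "play_rows", "data": {
  "commands": [
    [0,0,0,0,0,0],
    [0,0,0,0,0,0],
    [0,0,2,0,0,0],
    [0,0,2,0,0,0],
    [0,0,0,0,0,0]
  ],
  "hand": 40
}}

```text
time: 6.2
tool_pos: [0.6596, -0.0753, 0.0323]
tool_rot: [-0.0, 0.51, 0.86, -0.0]
contact_force: [-0.4, -0.2, -0.0]
gripper_width: 0.471
grasp_force: 0.0
```

Request:
{"op": "play_rows", "data": {
  "commands": [
    [0,0,2,0,0,0],
    [0,0,0,0,0,0]
  ]
}}

```text
time: 6.37
tool_pos: [0.6597, -0.0754, 0.0305]
tool_rot: [-0.0, 0.509, 0.86, -0.0]
contact_force: [-0.7, 0.5, -0.3]
gripper_width: 0.47
grasp_force: 0.0
```

Request:
{"op": "play_rows", "data": {
  "commands": [
    [0,0,0,0,0,0],
    [0,0,0,0,0,0],
    [0,0,0,0,0,0],
    [0,0,0,0,0,0]
  ],
  "hand": 20
}}

```text
time: 6.7
tool_pos: [0.6601, -0.0754, 0.0311]
tool_rot: [0.0, 0.509, 0.86, 0.0]
contact_force: [-0.4, -0.6, -0.8]
gripper_width: 0.23
grasp_force: 0.0
```

Ray geometry of the pad edges puts the fingertips about 23 mm behind the TCP as reported, not 14 mm ahead. No touch so far agrees with that. I go on down by contact sensing.

Request:
{"op": "play_rows", "data": {
  "commands": [
    [0,0,0,0,0,0],
    [0,0,0,0,0,0],
    [0,0,3,0,0,0],
    [0,0,3,0,0,0],
    [0,0,0,0,0,0]
  ],
  "hand": 40
}}

```text
time: 7.12
tool_pos: [0.6594, -0.0753, 0.0239]
tool_rot: [-0.001, 0.51, 0.86, -0.0]
contact_force: [0.2, 1.1, -0.6]
gripper_width: 0.469
grasp_force: 0.0
```

Request:
{"op": "play_rows", "data": {
  "commands": [
    [0,0,3,0,0,0],
    [0,0,0,0,0,0]
  ]
}}

```text
time: 7.28
tool_pos: [0.6596, -0.0753, 0.0212]
tool_rot: [-0.001, 0.509, 0.86, -0.0]
contact_force: [-0.4, 0.6, -0.7]
gripper_width: 0.469
grasp_force: 0.0
```

Request:
{"op": "play_rows", "data": {
  "commands": [
    [0,0,3,0,0,0],
    [0,0,0,0,0,0]
  ]
}}

```text
time: 7.45
tool_pos: [0.6597, -0.0754, 0.0183]
tool_rot: [-0.0, 0.51, 0.86, -0.0]
contact_force: [-0.2, 0.4, -0.0]
gripper_width: 0.466
grasp_force: 0.0
```

Request:
{"op": "play_rows", "data": {
  "commands": [
    [0,0,0,0,0,0],
    [0,0,0,0,0,0],
    [0,0,0,0,0,0],
    [0,0,0,0,0,0]
  ],
  "hand": 20
}}

```text
time: 7.78
tool_pos: [0.6602, -0.0754, 0.0193]
tool_rot: [0.0, 0.509, 0.86, 0.0]
contact_force: [0.2, 0.0, 1.4]
gripper_width: 0.277
grasp_force: 59.2
```

Gripped at last, but shallow, so I regrip 6 mm lower.

Request:
{"op": "play_rows", "data": {
  "commands": [
    [0,0,0,0,0,0],
    [0,0,0,0,0,0],
    [0,0,3,0,0,0],
    [0,0,3,0,0,0],
    [0,0,0,0,0,0]
  ],
  "hand": 38
}}

```text
time: 8.2
tool_pos: [0.6594, -0.0753, 0.0119]
tool_rot: [-0.001, 0.51, 0.86, -0.0]
contact_force: [0.2, -1.0, -0.2]
gripper_width: 0.445
grasp_force: 0.0
```

Request:
{"op": "play_rows", "data": {
  "commands": [
    [0,0,0,0,0,0],
    [0,0,0,0,0,0],
    [0,0,0,0,0,0],
    [0,0,0,0,0,0]
  ],
  "hand": 20
}}

```text
time: 8.53
tool_pos: [0.6599, -0.0754, 0.0128]
tool_rot: [-0.0, 0.51, 0.86, -0.0]
contact_force: [0.4, -0.2, -1.4]
gripper_width: 0.284
grasp_force: 61.4
```

Run:
```python
from h import *
from plant import manip,imaging
s=manip.state(); f=imaging.grab_frame("wrist"); im=f["image"]
p,r=cur(s); R=r.as_matrix(); phi=np.degrees(np.arctan2(R[1,0],R[0,0])); print(p,phi,s["contact_force"],s["gripper_width"])
m=mask(im,"red"); ys=[y for y in range(384) if m[y].sum()>20]; y0=min(ys); print("rows",y0,max(ys))
P=[]
for y in range(y0+4,y0+45,4):
    x=np.nonzero(m[y])[0]; P.append(wz(f,s,(x.min()+x.max())/2,y,.044)[:2])
print("handle axis", fit(np.array(P),np.ones(len(P)))[1], "front end",wz(f,s,257,y0,.044), "tool coords of front end", r.inv().apply(wz(f,s,257,y0,.044)-p))
for a,b,c,l in blobs(mask(im,"brass"),300):
    if b[1]<120 and b[2]<90 and 200<c[0]<310: X=wz(f,s,b[0]+b[2]/2,b[1]+b[3]/2,.0525); print(b,X,r.inv().apply(X-p))
```

```text
[ 0.65991812 -0.0753593   0.0127985 ] 118.73866110937955 [ 0.43381611 -0.1916947  -1.43235461] 0.2838936861547875
rows 166 314
handle axis -61.846833299452435 front end [ 0.64136912 -0.04006436  0.044     ] tool coords of front end [ 0.03987247  0.00070105 -0.03119337]
[233, 30, 49, 42] [0.61741243 0.00401464 0.0525    ] [ 0.0900424   0.00088776 -0.03968302]
```

Solid grip. The wrench axis lies along tool x, with its origin at tool x = +138 mm. I plan the alignment and slide-on.

Run:
```python
from h import *
from plant import manip
p,r=cur(manip.state())
plan(p,r,[.6695,-.0353,p[2]],126.4,5)
plan([.6695,-.0353,p[2]],down(126.4),[.637,.0091,p[2]],126.4,2)
```

```text
[[np.float64(6.1), np.float64(5.5), np.float64(0.0), np.float64(-0.0), np.float64(-0.0), np.float64(-1.53)], [np.float64(5.9), np.float64(5.7), np.float64(0.0), np.float64(-0.0), np.float64(-0.0), np.float64(-1.53)], [np.float64(5.8), np.float64(5.9), np.float64(0.0), np.float64(-0.0), np.float64(-0.01), np.float64(-1.53)], [np.float64(5.7), np.float64(6.0), np.float64(0.0), np.float64(-0.0), np.float64(-0.0), np.float64(-1.54)], [np.float64(5.4), np.float64(6.1), np.float64(0.0), np.float64(-0.01), np.float64(-0.01), np.float64(-1.53)]]
[[np.float64(27.5), np.float64(0.1), np.float64(0.0), np.float64(0.0), np.float64(0.0), np.float64(0.0)], [np.float64(27.5), np.float64(0.1), np.float64(0.0), np.float64(0.0), np.float64(0.0), np.float64(0.0)]]
```

Request:
{"op": "play_rows", "data": {
  "commands": [
    [6.1,5.5,0,0,0,-1.53],
    [5.9,5.7,0,0,0,-1.53],
    [5.8,5.9,0,0,0,-1.53],
    [5.7,6.0,0,0,0,-1.53],
    [5.4,6.1,0,0,0,-1.53]
  ]
}}

```text
time: 9.0
tool_pos: [0.6697, -0.0343, 0.0129]
tool_rot: [-0.0, 0.449, 0.893, -0.0]
contact_force: [0.6, -1.5, -2.2]
gripper_width: 0.283
grasp_force: 61.3
```

Request:
{"op": "play_rows", "data": {
  "commands": [
    [0,0,0,0,0,0],
    [0,0,0,0,0,0]
  ]
}}

```text
time: 9.17
tool_pos: [0.6695, -0.034, 0.0128]
tool_rot: [-0.001, 0.451, 0.893, 0.0]
contact_force: [-0.5, 1.4, -1.7]
gripper_width: 0.285
grasp_force: 61.3
```

```bash
cat >> h.py <<'E'
def rep(f,s):
    im=f["image"]; p,r=cur(s); R=r.as_matrix(); print("p",p.round(4),"phi",np.degrees(np.arctan2(R[1,0],R[0,0])).round(2),"F",s["contact_force"].round(1),"w",s["gripper_width"].round(3),"t",s["time"])
    m=mask(im,"red"); ys=[y for y in range(384) if m[y,200:320].sum()>20]
    if ys:
        y0=min(ys); P=[]
        for y in range(y0+4,y0+45,4):
            x=np.nonzero(m[y])[0]; P.append(wz(f,s,(x.min()+x.max())/2,y,.044)[:2])
        x=np.nonzero(m[y0+4])[0].mean(); X=wz(f,s,x,y0,.044); print("handle ang",fit(np.array(P),np.ones(len(P)))[1],"front",X.round(4))
    for a,b,c,l in blobs(mask(im,"brass"),200):
        if b[2]<90 and b[3]<80 and 150<c[0]<360 and b[1]<280: X=wz(f,s,b[0]+b[2]/2,b[1]+b[3]/2,.0525); print("worm?",b,X.round(4),"tool",r.inv().apply(X-p).round(4))
E
python3 - <<'E'
from h import *
from plant import manip,imaging
s=manip.state(); f=imaging.grab_frame("wrist"); rep(f,s); print(wproj(f,s,[.5527,.1184,.053]))
E
```

```text
Traceback (most recent call last):
  File "h.py", line 62, in rep
    im=f["image"]; p,r=cur(s); R=r.as_matrix(); print("p",p.round(4),"phi",np.degrees(np.arctan2(R[1,0],R[0,0])).round(2),"F",s["contact_force"].round(1),"w",s["gripper_width"].round(3),"t",s["time"])
                                                                                                                                                              ^^^^^^^^^^^^^^^^^^^^^^^^
AttributeError: 'float' object has no attribute 'round'
```

```bash
sed -i 's/s\["gripper_width"\].round(3)/round(s["gripper_width"],3)/' h.py
python3 - <<'E'
from h import *
from plant import manip,imaging
s=manip.state(); f=imaging.grab_frame("wrist"); rep(f,s); print(wproj(f,s,[.5527,.1184,.053]))
f=imaging.grab_frame("top"); im=f["image"]
for a,b,c,l in blobs(mask(im,"brass"),10):
    if a<100: print(b,onz(f,*c,.0525))
E
```

```text
p [ 0.6694 -0.0345  0.0128] phi 126.41 F [-0.   1.8 -2.5] w 0.285 t 9.2167
handle ang -54.17475919710627 front [ 0.6461 -0.0022  0.044 ]
worm? [233, 30, 49, 44] [0.6169 0.0381 0.0525] tool [ 0.0896  0.0008 -0.0396]
[ 248.95799577 -132.51265537]
[238, 119, 8, 8] [0.72078849 0.01480721 0.0525    ]
[341, 121, 6, 6] [ 0.70876275 -0.30342356  0.0525    ]
[138, 261, 7, 7] [0.29932433 0.31743151 0.0525    ]
[257, 350, 4, 15] [ 0.03498373 -0.01759198  0.0525    ]
[263, 357, 12, 12] [ 0.01570999 -0.04766184  0.0525    ]
```

Request:
{"op": "play_rows", "data": {
  "commands": [
    [6,-0.2,0,0,0,0],
    [6,-0.2,0,0,0,0],
    [6,-0.2,0,0,0,0],
    [6,-0.2,0,0,0,0],
    [0,0,0,0,0,0]
  ]
}}

```text
time: 9.73
tool_pos: [0.6535, -0.0154, 0.0128]
tool_rot: [-0.001, 0.451, 0.893, 0.0]
contact_force: [-0.8, 1.4, -2.6]
gripper_width: 0.282
grasp_force: 61.3
```

Request:
{"op": "play_rows", "data": {
  "commands": [
    [6,0,0,0,0,0],
    [6,0,0,0,0,0],
    [6,0,0,0,0,0],
    [0,0,0,0,0,0]
  ]
}}

```text
time: 10.07
tool_pos: [0.643, -0.0008, 0.0128]
tool_rot: [-0.001, 0.451, 0.893, 0.0]
contact_force: [-0.6, 0.7, -3.7]
gripper_width: 0.282
grasp_force: 61.3
```

Request:
{"op": "play_rows", "data": {
  "commands": [
    [4,0,0,0,0,0],
    [4,0,0,0,0,0],
    [4,0,0,0,0,0],
    [0,0,0,0,0,0]
  ]
}}

```text
time: 10.4
tool_pos: [0.6363, 0.0084, 0.0128]
tool_rot: [-0.001, 0.451, 0.893, 0.0]
contact_force: [-0.6, 1.9, -2.1]
gripper_width: 0.283
grasp_force: 61.3
```

Run:
```python
from h import *
from plant import manip,imaging
s=manip.state(); f=imaging.grab_frame("wrist"); rep(f,s)
```

```text
p [0.6363 0.0084 0.0128] phi 126.4 F [-0.6  1.9 -2.1] w 0.283 t 10.4
handle ang -54.18214153092719 front [0.613  0.0406 0.044 ]
worm? [233, 30, 49, 42] [0.5835 0.0812 0.0525] tool [ 0.09    0.0008 -0.0396]
```

Request:
{"op": "play_rows", "data": {
  "commands": [
    [1,-1,0,0,0,0],
    [1,-1,0,0,0,0],
    [0,0,0,0,0,0]
  ]
}}

```text
time: 10.7
tool_pos: [0.6342, 0.0079, 0.0131]
tool_rot: [0.0, 0.451, 0.892, 0.0]
contact_force: [0.0, -0.1, -3.0]
gripper_width: 0.282
grasp_force: 61.2
```

Request:
{"op": "play_rows", "data": {
  "commands": [
    [0,0,0,0,0,0],
    [0,0,0,0,0,0],
    [0,0,0,0,0,0],
    [0,0,-3,0,0,0],
    [0,0,-10,0,0,0]
  ],
  "hand": 50
}}

```text
time: 11.12
tool_pos: [0.6329, 0.008, 0.0249]
tool_rot: [-0.001, 0.451, 0.893, -0.001]
contact_force: [-0.3, -0.1, -0.3]
gripper_width: 0.586
grasp_force: 0.0
```

Request:
{"op": "play_rows", "data": {
  "commands": [
    [0,0,-25,0,0,0],
    [0,0,-30,0,0,0],
    [-10,0,-30,0,0,0],
    [-10,0,-30,0,0,0],
    [0,0,-20,0,0,0]
  ],
  "hand": 0
}}

```text
time: 11.53
tool_pos: [0.6483, -0.0095, 0.1664]
tool_rot: [0.003, 0.451, 0.892, 0.001]
contact_force: [0.2, -1.1, 0.8]
gripper_width: 0.0
grasp_force: 0.0
```

Request:
{"op": "play_rows", "data": {
  "commands": [
    [0,0,0,0,0,0],
    [0,0,0,0,0,0]
  ]
}}

```text
time: 11.7
tool_pos: [0.6473, -0.0084, 0.1639]
tool_rot: [0.002, 0.451, 0.893, 0.001]
contact_force: [0.0, -0.5, -0.5]
gripper_width: -0.001
grasp_force: 0.0
```

Run:
```python
from h import *
from plant import manip,imaging
s=manip.state(); f=imaging.grab_frame("wrist"); rep(f,s)
P,w=stripe(f,s,wproj(f,s,[.5527,.1184,.053]),16); print(len(P),fit(P,w))
a=rectify(f,s,.046,(.5527,.1184),126.2,(.075,.06),.25)
cv2.imwrite("pics/w6.png",np.hstack([cv2.resize(f["image"],(420,315)),cv2.resize(a,(380,315))])[:,:,::-1])
```

```text
p [ 0.6473 -0.0084  0.1639] phi 126.38 F [ 0.  -0.5 -0.5] w -0.001 t 11.7
handle ang -53.36322938297698 front [0.6112 0.039  0.044 ]
worm? [245, 46, 22, 19] [0.5816 0.0815 0.0525] tool [1.117e-01 1.000e-04 1.110e-01]
56 (array([0.54993523, 0.12163013]), np.float64(-54.38263340293758), array([0.54797542, 0.12436582]), array([0.55219367, 0.1184776 ]))
```

View pics/w6.png

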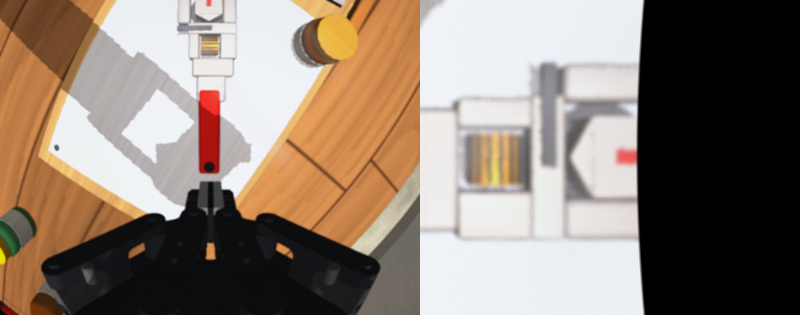

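The view shows the wrench seated square on the bolt: fixed jaw against the flat, gap on the moving-jaw side, and the stripe undisturbed. The worm is straight ahead on tool x at +112 mm, and the closed fingertips fit its width. I approach the worm with the fingers shut.

Request:
{"op": "play_rows", "data": {
  "commands": [
    [26,0,10,0,0,0],
    [26,0,20,0,0,0],
    [26,0,28,0,0,0],
    [25,0,28,0,0,0],
    [0,0,30,0,0,0]
  ],
  "hand": 0
}}

```text
time: 12.17
tool_pos: [0.5806, 0.078, 0.0416]
tool_rot: [-0.003, 0.45, 0.893, -0.001]
contact_force: [0.2, 0.5, 0.5]
gripper_width: -0.001
grasp_force: 0.0
```

Request:
{"op": "play_rows", "data": {
  "commands": [
    [0,0,0,0,0,0],
    [0,0,3,0,0,0],
    [0,0,3,0,0,0],
    [0,0,0,0,0,0]
  ]
}}

```text
time: 12.5
tool_pos: [0.5863, 0.0743, 0.0403]
tool_rot: [0.001, 0.451, 0.892, 0.0]
contact_force: [-0.2, -0.7, 0.5]
gripper_width: -0.002
grasp_force: 0.0
```

Request:
{"op": "play_rows", "data": {
  "commands": [
    [0,0,2,0,0,0],
    [0,0,0,0,0,0]
  ]
}}

```text
time: 12.67
tool_pos: [0.5862, 0.0744, 0.0384]
tool_rot: [0.001, 0.451, 0.892, 0.001]
contact_force: [-0.5, 0.7, -0.1]
gripper_width: -0.002
grasp_force: 0.0
```

Request:
{"op": "play_rows", "data": {
  "commands": [
    [0,0,1.5,0,0,0],
    [0,0,0,0,0,0]
  ]
}}

```text
time: 12.83
tool_pos: [0.5853, 0.0746, 0.036]
tool_rot: [0.0, 0.451, 0.892, 0.0]
contact_force: [-0.2, 1.0, -0.4]
gripper_width: 0.003
grasp_force: 0.0
```

Request:
{"op": "play_rows", "data": {
  "commands": [
    [0,0,2,0,0,0],
    [0,0,0,0,0,0]
  ]
}}

```text
time: 13.0
tool_pos: [0.5848, 0.0748, 0.0333]
tool_rot: [-0.0, 0.451, 0.893, -0.0]
contact_force: [0.4, 0.5, -1.2]
gripper_width: 0.0
grasp_force: 0.0
```

Request:
{"op": "play_rows", "data": {
  "commands": [
    [0,0,1.5,0,0,0],
    [0,0,0,0,0,0]
  ]
}}

```text
time: 13.17
tool_pos: [0.5851, 0.0748, 0.0321]
tool_rot: [0.0, 0.451, 0.893, 0.0]
contact_force: [-0.3, -0.1, 0.9]
gripper_width: 0.005
grasp_force: 0.3
```

Request:
{"op": "play_rows", "data": {
  "commands": [
    [0,0,1.5,0,0,0],
    [0,0,0,0,0,0]
  ]
}}

```text
time: 13.33
tool_pos: [0.5855, 0.0745, 0.0317]
tool_rot: [0.0, 0.451, 0.893, -0.0]
contact_force: [-2.7, -1.4, 5.6]
gripper_width: -0.001
grasp_force: 2.8
```

Request:
{"op": "play_rows", "data": {
  "commands": [
    [0,0,1,0,0,0],
    [0,0,0,0,0,0]
  ]
}}

```text
time: 13.5
tool_pos: [0.5859, 0.0741, 0.0314]
tool_rot: [0.001, 0.451, 0.893, -0.0]
contact_force: [-3.6, -2.4, 8.9]
gripper_width: 0.001
grasp_force: 4.2
```

Contact at TCP z = 0.032 with about 9 N. Now I drag towards the mouth.

Request:
{"op": "play_rows", "data": {
  "commands": [
    [3,0,0,0,0,0],
    [3,0,0,0,0,0],
    [3,0,0,0,0,0],
    [3,0,0,0,0,0],
    [3,0,0,0,0,0]
  ]
}}

```text
time: 13.92
tool_pos: [0.5776, 0.0853, 0.032]
tool_rot: [0.002, 0.451, 0.893, -0.001]
contact_force: [-2.9, -5.6, 10.0]
gripper_width: -0.001
grasp_force: 4.9
```

Run:
```python
from h import *
from plant import manip,imaging
s=manip.state(); rep(imaging.grab_frame("wrist"),s)
f=imaging.grab_frame("wrist"); g=imaging.grab_frame("top")["image"][125:195,190:280]
cv2.imwrite("pics/w7.png",np.hstack([cv2.resize(f["image"],(400,300)),cv2.resize(g,(386,300))])[:,:,::-1])
```

```text
p [0.5776 0.0853 0.032 ] phi 126.4 F [-2.9 -5.6 10. ] w -0.001 t 13.9167
worm? [238, 216, 37, 16] [0.5739 0.0909 0.0525] tool [ 0.0066  0.0004 -0.0205]
```

View pics/w7.png

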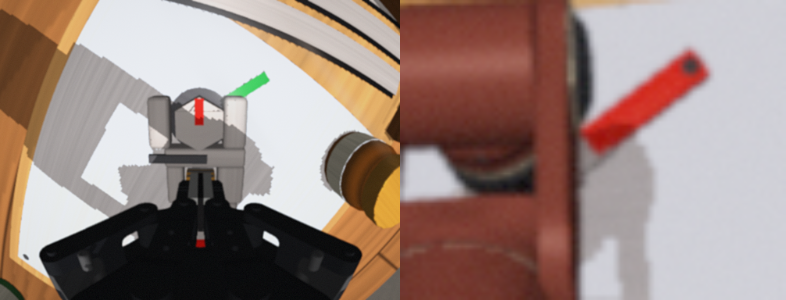

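The reaction along the drag is about 2.8 N, so the worm is rolling. The view shows the bolt square in the mouth at (199,118) with the stripe undisturbed, and the fingertips on the worm at (200,180). I repeat the strokes.

Request:
{"op": "play_rows", "data": {
  "commands": [
    [2,0,0,0,0,0],
    [2,0,0,0,0,0],
    [0,0,-6,0,0,0],
    [-10,0,0,0,0,0],
    [-10,0,0,0,0,0]
  ]
}}

```text
time: 14.48
tool_pos: [0.586, 0.0737, 0.0357]
tool_rot: [0.0, 0.451, 0.893, 0.0]
contact_force: [0.3, -0.1, 0.4]
gripper_width: -0.0
grasp_force: 0.0
```

Request:
{"op": "play_rows", "data": {
  "commands": [
    [0,0,0,0,0,0],
    [0,0,5,0,0,0],
    [0,0,1,0,0,0],
    [0,0,0,0,0,0]
  ]
}}

```text
time: 14.82
tool_pos: [0.5871, 0.0729, 0.0309]
tool_rot: [0.002, 0.451, 0.893, -0.0]
contact_force: [0.4, -3.9, 6.6]
gripper_width: -0.003
grasp_force: 3.7
```

Request:
{"op": "play_rows", "data": {
  "commands": [
    [4,0,0,0,0,0],
    [4,0,0,0,0,0],
    [4,0,0,0,0,0],
    [4,0,0,0,0,0],
    [4,0,0,0,0,0]
  ]
}}

```text
time: 15.23
tool_pos: [0.5757, 0.0888, 0.0319]
tool_rot: [0.002, 0.451, 0.893, -0.0]
contact_force: [-1.2, -5.4, 10.2]
gripper_width: -0.001
grasp_force: 5.1
```

```bash
cat >> h.py <<'E'
def jawprof(f,s):
    a=rectify(f,s,.046,(.5527,.1184),126.2,(.02,.035),.5)
    g=cv2.cvtColor(a,cv2.COLOR_RGB2GRAY)  # row: +35mm..-35mm in wrench y ; cols wrench x -20..+20
    c=g[:,int((20+11)/.5):int((20+14)/.5)].mean(1).astype(int); print("y+34..-34 step1mm (x 11..14):",c[2::2].tolist())
E
python3 - <<'E'
from h import *
from plant import manip,imaging
s=manip.state(); f=imaging.grab_frame("wrist"); rep(f,s); jawprof(f,s)
E
```

```text
p [0.5757 0.0888 0.0319] phi 126.39 F [-1.2 -5.4 10.2] w -0.001 t 15.2333
y+34..-34 step1mm (x 11..14): [167, 171, 154, 117, 126, 130, 129, 131, 134, 135, 136, 135, 135, 136, 131, 117, 96, 64, 54, 58, 58, 58, 57, 63, 75, 109, 158, 198, 220, 227, 206, 141, 102, 103, 103, 102, 131, 222, 231, 226, 211, 184, 154, 126, 106, 96, 100, 106, 94, 79, 124, 178, 209, 226, 226, 226, 226, 225, 222, 222, 221, 220, 216, 209, 186, 191, 232, 234, 234]
```

The moving jaw's inner face is at y ≈ +19 mm, about 4 mm left to close. Two more strokes should do it.

Request:
{"op": "play_rows", "data": {
  "commands": [
    [0,0,-6,0,0,0],
    [-10,0,0,0,0,0],
    [-10,0,0,0,0,0],
    [0,0,0,0,0,0],
    [0,0,6,0,0,0]
  ]
}}

```text
time: 15.7
tool_pos: [0.5869, 0.073, 0.0302]
tool_rot: [0.001, 0.451, 0.892, 0.0]
contact_force: [2.0, -7.2, 29.2]
gripper_width: -0.001
grasp_force: 16.7
```

Request:
{"op": "play_rows", "data": {
  "commands": [
    [0,0,0,0,0,0],
    [5,0,0,0,0,0],
    [5,0,0,0,0,0],
    [5,0,0,0,0,0],
    [5,0,0,0,0,0]
  ]
}}

```text
time: 16.12
tool_pos: [0.5758, 0.0886, 0.0319]
tool_rot: [0.002, 0.451, 0.893, -0.0]
contact_force: [-1.6, -5.2, 10.1]
gripper_width: -0.001
grasp_force: 5.4
```

Request:
{"op": "play_rows", "data": {
  "commands": [
    [0,0,-6,0,0,0],
    [-10,0,0,0,0,0],
    [-10,0,0,0,0,0],
    [0,0,0,0,0,0],
    [0,0,6,0,0,0]
  ]
}}

```text
time: 16.53
tool_pos: [0.587, 0.0729, 0.0302]
tool_rot: [0.001, 0.452, 0.892, 0.0]
contact_force: [-0.4, -6.1, 29.1]
gripper_width: -0.001
grasp_force: 17.0
```

Request:
{"op": "play_rows", "data": {
  "commands": [
    [0,0,0,0,0,0],
    [4,0,0,0,0,0],
    [4,0,0,0,0,0],
    [4,0,0,0,0,0]
  ]
}}

```text
time: 16.87
tool_pos: [0.5806, 0.0814, 0.0319]
tool_rot: [0.003, 0.451, 0.893, -0.001]
contact_force: [-0.5, -7.6, 11.4]
gripper_width: 0.0
grasp_force: 6.0
```

Run:
```python
from h import *
from plant import manip,imaging
s=manip.state(); f=imaging.grab_frame("wrist"); rep(f,s); jawprof(f,s)
```

```text
p [0.5806 0.0814 0.0319] phi 126.39 F [-0.5 -7.6 11.4] w 0.0 t 16.8667
worm? [236, 208, 39, 24] [0.5751 0.0886 0.0525] tool [ 0.009  -0.0002 -0.0206]
y+34..-34 step1mm (x 11..14): [165, 168, 168, 166, 151, 116, 123, 128, 127, 132, 150, 171, 199, 220, 231, 232, 229, 205, 160, 90, 83, 109, 112, 125, 144, 168, 192, 214, 228, 225, 201, 144, 104, 105, 105, 104, 131, 221, 232, 231, 223, 206, 185, 165, 150, 138, 131, 114, 109, 142, 186, 215, 228, 228, 228, 228, 227, 224, 225, 225, 222, 218, 207, 178, 188, 235, 235, 235, 235]
```

Request:
{"op": "play_rows", "data": {
  "commands": [
    [3,0,0,0,0,0],
    [3,0,0,0,0,0],
    [0,0,0,0,0,0]
  ]
}}

```text
time: 17.17
tool_pos: [0.5779, 0.0869, 0.032]
tool_rot: [0.004, 0.451, 0.893, 0.0]
contact_force: [1.6, -5.6, 9.6]
gripper_width: 0.0
grasp_force: 4.7
```

Request:
{"op": "play_rows", "data": {
  "commands": [
    [0,0,-6,0,0,0],
    [-9,0,0,0,0,0],
    [-9,0,0,0,0,0],
    [0,0,3,0,0,0],
    [0,0,3,0,0,0]
  ]
}}

```text
time: 17.58
tool_pos: [0.587, 0.0724, 0.0303]
tool_rot: [0.001, 0.451, 0.892, -0.0]
contact_force: [-1.2, -7.2, 15.5]
gripper_width: 0.002
grasp_force: 8.1
```

Request:
{"op": "play_rows", "data": {
  "commands": [
    [0,0,0,0,0,0],
    [3,0,0,0,0,0],
    [3,0,0,0,0,0],
    [3,0,0,0,0,0],
    [3,0,0,0,0,0]
  ]
}}

```text
time: 18.0
tool_pos: [0.5818, 0.0819, 0.032]
tool_rot: [0.004, 0.451, 0.892, 0.0]
contact_force: [3.3, -4.9, 8.9]
gripper_width: -0.002
grasp_force: 4.1
```

Run:
```python
from h import *
from plant import manip,imaging
s=manip.state(); f=imaging.grab_frame("wrist"); rep(f,s); jawprof(f,s)
P,w=stripe(f,s,wproj(f,s,[.5527,.1184,.053]),24); print(len(P),fit(P,w))
```

```text
p [0.5818 0.0819 0.032 ] phi 126.37 F [ 3.3 -4.9  8.9] w -0.002 t 18.0
worm? [234, 208, 38, 24] [0.5752 0.0882 0.0525] tool [ 0.0089 -0.0015 -0.0205]
y+34..-34 step1mm (x 11..14): [165, 168, 169, 166, 151, 117, 123, 128, 128, 133, 150, 172, 199, 219, 230, 232, 229, 207, 163, 94, 77, 109, 113, 123, 144, 168, 190, 215, 229, 227, 199, 137, 104, 105, 105, 104, 136, 220, 233, 232, 223, 205, 183, 163, 146, 135, 129, 114, 111, 145, 183, 207, 228, 228, 227, 228, 227, 225, 225, 224, 222, 218, 208, 178, 189, 234, 235, 235, 235]
313 (array([0.54910171, 0.1229326 ]), np.float64(-53.62454319465501), array([0.54592903, 0.12723977]), array([0.55253423, 0.11827266]))
```

The jaw has stalled on the head: the profile is unchanged and the drag force has risen to slip level, with the stripe still at 126.4°. The wrench is fitted. I move to straddle the handle loosely at r = 140 mm.

Request:
{"op": "play_rows", "data": {
  "commands": [
    [0,0,-10,0,0,0],
    [0,0,-30,0,0,0],
    [-31,0,-10,0,0,0],
    [-31,-1,0,0,0,0],
    [-31,-1,0,0,0,0]
  ],
  "hand": 0
}}

```text
time: 18.47
tool_pos: [0.6327, 0.0073, 0.0804]
tool_rot: [0.0, 0.45, 0.893, 0.0]
contact_force: [0.6, -0.8, 0.1]
gripper_width: 0.0
grasp_force: 0.0
```

Request:
{"op": "play_rows", "data": {
  "commands": [
    [0,0,0,0,0,0],
    [0,0,0,0,0,0],
    [0,0,0,0,0,0],
    [0,0,0,0,0,0]
  ],
  "hand": 40
}}

```text
time: 18.8
tool_pos: [0.6308, 0.0086, 0.0785]
tool_rot: [-0.001, 0.451, 0.893, -0.0]
contact_force: [0.2, 0.5, -0.5]
gripper_width: 0.47
grasp_force: 0.0
```

Run:
```python
from h import *
from plant import manip,imaging
s=manip.state(); f=imaging.grab_frame("wrist"); rep(f,s)
p,r=cur(s); print("axis in tool",r.inv().apply(np.array([.5527,.1184,.053])-p))
```

```text
p [0.6308 0.0086 0.0785] phi 126.43 F [ 0.2  0.5 -0.5] w 0.47 t 18.8
handle ang -53.955627741343434 front [0.6112 0.0403 0.044 ]
worm? [244, 57, 33, 30] [0.581  0.0809 0.0525] tool [0.0877 0.0029 0.0262]
axis in tool [0.13467833 0.00244149 0.0257844 ]
```

Request:
{"op": "play_rows", "data": {
  "commands": [
    [-1,0.8,20,0,0,0],
    [-1,0.8,20,0,0,0],
    [-1,0.8,12,0,0,0],
    [-1,0,8,0,0,0],
    [-1,0,6,0,0,0]
  ]
}}

```text
time: 19.27
tool_pos: [0.636, 0.0056, 0.0122]
tool_rot: [-0.001, 0.451, 0.893, -0.0]
contact_force: [-0.6, 0.9, -0.2]
gripper_width: 0.465
grasp_force: 0.0
```

Request:
{"op": "play_rows", "data": {
  "commands": [
    [0,0,0,0,0,0],
    [0,0,0,0,0,0]
  ]
}}

```text
time: 19.43
tool_pos: [0.6371, 0.0051, 0.0138]
tool_rot: [0.0, 0.451, 0.893, 0.0]
contact_force: [0.3, -0.3, 0.1]
gripper_width: 0.469
grasp_force: 0.0
```

Run:
```python
from h import *
from plant import manip,imaging
s=manip.state(); f=imaging.grab_frame("wrist"); rep(f,s)
p,r=cur(s); print("axis in tool",r.inv().apply(np.array([.5527,.1184,.053])-p))
```

```text
p [0.6371 0.0051 0.0138] phi 126.4 F [ 0.3 -0.3  0.1] w 0.469 t 19.4333
handle ang -53.34176807799093 front [0.611  0.0402 0.044 ]
worm? [230, 21, 49, 44] [0.5811 0.0801 0.0525] tool [ 0.0936 -0.0005 -0.0387]
axis in tool [ 0.1412934  -0.0006477  -0.03920788]
```

I push the handle clockwise along the arc: 4° per row, 12 rows first.

Request:
{"op": "play_rows", "data": {
  "commands": [
    [0.34,-9.84,0,0,0,4],
    [0.34,-9.84,0,0,0,4],
    [0.34,-9.84,0,0,0,4],
    [0.34,-9.84,0,0,0,4]
  ]
}}

```text
time: 19.82
tool_pos: [0.6041, -0.0139, 0.0153]
tool_rot: [0.002, 0.572, 0.82, 0.001]
contact_force: [2.6, 1.1, -1.7]
gripper_width: 0.468
grasp_force: 1.5
```

Request:
{"op": "play_rows", "data": {
  "commands": [
    [0.34,-9.84,0,0,0,4],
    [0.34,-9.84,0,0,0,4],
    [0.34,-9.84,0,0,0,4],
    [0.34,-9.84,0,0,0,4]
  ]
}}

```text
time: 20.15
tool_pos: [0.5658, -0.0228, 0.0154]
tool_rot: [0.002, 0.681, 0.732, 0.001]
contact_force: [3.6, -0.5, -1.9]
gripper_width: 0.468
grasp_force: 1.5
```

Request:
{"op": "play_rows", "data": {
  "commands": [
    [0.34,-9.84,0,0,0,4],
    [0.34,-9.84,0,0,0,4],
    [0.34,-9.84,0,0,0,4],
    [0.34,-9.84,0,0,0,4],
    [0,0,0,0,0,0]
  ]
}}

```text
time: 20.57
tool_pos: [0.5253, -0.02, 0.0151]
tool_rot: [0.001, 0.775, 0.632, 0.001]
contact_force: [0.7, -0.1, -0.4]
gripper_width: 0.468
grasp_force: 0.1
```

Run:
```python
from h import *
from plant import manip,imaging
s=manip.state(); f=imaging.grab_frame("wrist"); rep(f,s)
p,r=cur(s); print("axis in tool",r.inv().apply(np.array([.5527,.1184,.053])-p), wproj(f,s,[.5527,.1184,.053]))
```

```text
p [ 0.5253 -0.02    0.0151] phi 78.32 F [ 0.7 -0.1 -0.4] w 0.468 t 20.5667
handle ang -98.96046151791276 front [0.5389 0.0222 0.044 ]
worm? [234, 24, 50, 43] [0.546  0.071  0.0525] tool [ 0.0933  0.002  -0.0374]
axis in tool [ 0.1410701  -0.00108212 -0.03796467] [251.79760143 -53.31105947]
```

Request:
{"op": "play_rows", "data": {
  "commands": [
    [0.3,-9.84,0,0,0,4],
    [0.05,-4.9,0,0,0,2],
    [0,0,0,0,0,0]
  ]
}}

```text
time: 20.87
tool_pos: [0.5122, -0.0163, 0.0151]
tool_rot: [0.001, 0.807, 0.591, 0.001]
contact_force: [1.4, -0.7, 2.0]
gripper_width: 0.465
grasp_force: 0.7
```

Request:
{"op": "play_rows", "data": {
  "commands": [
    [0,1,-15,0,0,0],
    [0,1,-30,0,0,0],
    [0,0,-30,0,0,0],
    [0,0,-30,0,0,0],
    [0,0,0,0,0,0]
  ]
}}

```text
time: 21.28
tool_pos: [0.5171, -0.0172, 0.1261]
tool_rot: [0.004, 0.806, 0.592, 0.004]
contact_force: [1.8, 0.2, 0.5]
gripper_width: 0.468
grasp_force: 0.0
```

```bash
cat >> h.py <<'E'
def align(f,s):
    P,w=stripe(f,s,wproj(f,s,[.5512,.1184,.053]),24); F=fit(P,w); im=f["image"]
    print("stripe",len(P),F[0].round(4),F[1].round(2),F[2].round(4),F[3].round(4))
    for a,b,c,l in blobs(mask(im,"green"),40):
        G=np.array([wz(f,s,x,y,.030)[:2] for y,x in np.argwhere(l)]); g=fit(G,np.ones(len(G)))
        if np.hypot(*(g[0]-[.5668,.157]))<.01:
            d=np.radians(g[1]); d=np.array([np.cos(d),np.sin(d)]); d*=np.sign(d[1]); ax=g[0]-.041*d
            print("line",len(G),g[0].round(4),g[1].round(2),"axis",ax.round(4),"stripe centroid dir about axis",np.degrees(np.arctan2(*(F[0]-ax)[::-1])).round(2))
E
python3 - <<'E'
from h import *
from plant import manip,imaging
s=manip.state(); f=imaging.grab_frame("wrist"); rep(f,s); align(f,s)
E
```

```text
p [ 0.5171 -0.0172  0.1261] phi 72.53 F [1.8 0.2 0.5] w 0.468 t 21.2833
handle ang -104.85630036582693 front [0.5288 0.0231 0.044 ]
worm? [236, 60, 26, 25] [0.5411 0.0725 0.0525] tool [ 0.0927 -0.0049  0.0738]
stripe 143 [0.5543 0.1252] -103.62 [0.556  0.1319] [0.5526 0.1178]
```

Request:
{"op": "play_rows", "data": {
  "commands": [
    [0,0,30,0,0,0],
    [0,0,30,0,0,0],
    [0,-1,30,0,0,0],
    [0,-1,15,0,0,0],
    [0,0,0,0,0,0]
  ]
}}

```text
time: 21.75
tool_pos: [0.5087, -0.0156, 0.01]
tool_rot: [-0.002, 0.807, 0.591, -0.002]
contact_force: [1.5, 0.6, -1.2]
gripper_width: 0.471
grasp_force: 0.4
```

Request:
{"op": "play_rows", "data": {
  "commands": [
    [0.05,-4.9,0,0,0,2],
    [0.05,-4.9,0,0,0,2],
    [0.03,-3.7,0,0,0,1.5],
    [0,0,0,0,0,0],
    [0,0,0,0,0,0]
  ]
}}

```text
time: 22.17
tool_pos: [0.4973, -0.0112, 0.0131]
tool_rot: [-0.001, 0.834, 0.552, -0.001]
contact_force: [-0.3, 0.4, 0.0]
gripper_width: 0.466
grasp_force: 0.0
```

Request:
{"op": "play_rows", "data": {
  "commands": [
    [0,1,-15,0,0,0],
    [0,1,-30,0,0,0],
    [0,0,-30,0,0,0],
    [10,0,-40,0,0,0],
    [40,0,0,0,0,0]
  ]
}}

```text
time: 22.58
tool_pos: [0.5239, 0.0309, 0.1377]
tool_rot: [0.005, 0.835, 0.549, 0.005]
contact_force: [2.2, -0.2, 1.7]
gripper_width: 0.468
grasp_force: 0.0
```

Request:
{"op": "play_rows", "data": {
  "commands": [
    [0,0,0,0,0,0],
    [0,0,0,0,0,0]
  ]
}}

```text
time: 22.75
tool_pos: [0.52, 0.0349, 0.1295]
tool_rot: [0.0, 0.833, 0.553, 0.0]
contact_force: [-0.0, 0.3, -0.3]
gripper_width: 0.467
grasp_force: 0.0
```

Run:
```python
from h import *
from plant import manip,imaging
s=manip.state(); f=imaging.grab_frame("wrist"); rep(f,s); align(f,s)
```

```text
p [0.52   0.0349 0.1295] phi 67.09 F [-0.   0.3 -0.3] w 0.467 t 22.75
handle ang -110.56593258152165 front [0.5185 0.0264 0.044 ]
worm? [242, 121, 26, 24] [0.537  0.0756 0.0525] tool [ 0.0441 -0.0002  0.077 ]
worm? [206, 262, 50, 56] [ 0.4562 -0.0543  0.0525] tool [-0.107  -0.0241  0.077 ]
stripe 167 [0.5555 0.1261] -111.23 [0.5586 0.1343] [0.5524 0.1182]
line 273 [0.5668 0.1569] -109.78 axis [0.5529 0.1183] stripe centroid dir about axis 71.88
```

The stripe is about 1–2° short. I take a closer, finer measurement before the last nudge.

Request:
{"op": "play_rows", "data": {
  "commands": [
    [20,0,10,0,0,0],
    [20,0,12,0,0,0],
    [15,0,12,0,0,0],
    [0,0,0,0,0,0],
    [0,0,0,0,0,0]
  ]
}}

```text
time: 23.22
tool_pos: [0.5393, 0.0838, 0.0925]
tool_rot: [-0.001, 0.834, 0.551, -0.002]
contact_force: [0.3, -0.6, -0.8]
gripper_width: 0.471
grasp_force: 0.0
```

```bash
cat >> h.py <<'E'
def angs(f,s,ax=None):
    "fine directions (deg) of line and stripe, by lateral centroids in plane views at their own heights"
    c0=np.array([.5527,.1184]); ph=70.
    def lat(z,score,r0,r1):
        a=rectify(f,s,z,c0,ph,(.065,.02),.1).astype(float); w=np.clip(score(a)-15,0,None)
        H,W=w.shape; y=(H/2-np.arange(H))*.1; o=[]
        for r in np.arange(r0,r1,.5):
            k=int(W/2+r*10); q=w[:,k]
            q=np.where(np.abs(y-np.average(y,weights=q+1e-9))<6,q,0)
            if q.sum()>50: o.append((r,np.average(y,weights=q)))
        o=np.array(o); m,b=np.polyfit(o[:,0],o[:,1],1); return m,b,len(o)
    gl=lat(.030,lambda a:a[...,1]-(a[...,0]+a[...,2])/2,27,56)
    st=lat(.053,lambda a:a[...,0]-(a[...,1]+a[...,2])/2,2,14)
    dl,ds=[ph+np.degrees(np.arctan(v[0])) for v in (gl,st)]
    print("line dir %.2f lat@0 %.2fmm | stripe dir %.2f lat@0 %.2f lat@8 %.2f -> dir about axis(0) %.2f"%(dl,gl[1],ds,st[1],st[1]+8*st[0],ph+np.degrees(np.arctan2(st[1]+8*st[0]-st[1]*0-gl[1],8))),gl[2],st[2])
E
python3 - <<'E'
from h import *
from plant import manip,imaging
s=manip.state(); print(s["tool_pos"])
for i in range(3): f=imaging.grab_frame("wrist"); angs(f,s)
align(f,s); print(wproj(f,s,[.5527,.1184,.053]))
E
```

```text
[0.5392823  0.08380867 0.09252941]
line dir 69.72 lat@0 0.17mm | stripe dir 69.42 lat@0 0.09 lat@8 0.00 -> dir about axis(0) 68.80 58 24
line dir 69.80 lat@0 1.01mm | stripe dir 69.37 lat@0 0.90 lat@8 0.81 -> dir about axis(0) 68.60 58 24
line dir 69.90 lat@0 1.58mm | stripe dir 69.33 lat@0 1.52 lat@8 1.43 -> dir about axis(0) 68.93 58 24
stripe 222 [0.5543 0.127 ] -110.56 [0.5569 0.1338] [0.5512 0.1187]
line 402 [0.5651 0.1568] -109.77 axis [0.5512 0.1183] stripe centroid dir about axis 70.52
[253.52263178 148.71670846]
```

Request:
{"op": "play_rows", "data": {
  "commands": [
    [0,0,0,0,0,0],
    [0,0,0,0,0,0],
    [0,0,0,0,0,0],
    [0,0,0,0,0,0]
  ]
}}

```text
time: 23.7
tool_pos: [0.541, 0.0841, 0.0949]
tool_rot: [0.0, 0.835, 0.551, 0.0]
contact_force: [-0.4, 0.1, -1.3]
gripper_width: 0.47
grasp_force: 0.0
```

Run:
```python
from h import *
from plant import manip,imaging
for i in range(3): s=manip.state(); f=imaging.grab_frame("wrist"); angs(f,s)
align(f,s); rep(f,s)
a=rectify(f,s,.053,(.5527,.1184),70,(.02,.006),.25).astype(int); R=a[...,0]-(a[...,1]+a[...,2])//2
for k in range(0,160,16)[5:] if False else range(80,146,8): print((k-80)*.25, R[2:46:3,k].tolist())
```

```text
line dir 69.88 lat@0 0.05mm | stripe dir 69.47 lat@0 0.05 lat@8 -0.02 -> dir about axis(0) 69.49 58 24
line dir 69.89 lat@0 0.04mm | stripe dir 69.26 lat@0 0.09 lat@8 -0.01 -> dir about axis(0) 69.66 58 24
line dir 69.87 lat@0 0.02mm | stripe dir 69.34 lat@0 0.06 lat@8 -0.03 -> dir about axis(0) 69.61 58 24
stripe 228 [0.5556 0.1264] -110.06 [0.5583 0.1336] [0.5525 0.1177]
line 406 [0.5667 0.1566] -110.11 axis [0.5526 0.1181] stripe centroid dir about axis 70.12
p [0.541  0.0843 0.0947] phi 66.88 F [ 0.   0.4 -0.3] w 0.467 t 23.8
handle ang -39.80269562546305 front [0.5189 0.027  0.044 ]
worm? [240, 193, 29, 28] [0.538  0.0785 0.0525] tool [-0.0064 -0.0005  0.0422]
0.0 [8, 8, 8, 21, 49, 71, 72, 71, 75, 78, 70, 44, 17, 8, 9]
2.0 [9, 8, 11, 34, 85, 129, 144, 144, 143, 142, 121, 66, 20, 7, 9]
4.0 [11, 10, 14, 39, 90, 136, 148, 143, 141, 140, 117, 64, 17, 6, 8]
6.0 [9, 8, 10, 33, 100, 171, 192, 189, 186, 181, 155, 87, 27, 9, 7]
8.0 [11, 10, 10, 29, 107, 178, 190, 189, 190, 187, 156, 85, 28, 10, 11]
10.0 [7, 8, 9, 26, 86, 166, 190, 190, 190, 186, 153, 84, 25, 7, 4]
12.0 [4, 3, 3, 22, 95, 172, 190, 188, 187, 189, 165, 89, 19, 3, 3]
14.0 [6, 5, 3, 24, 99, 172, 189, 187, 189, 189, 160, 78, 17, 3, 4]
16.0 [0, 2, 5, 31, 90, 140, 152, 144, 143, 153, 145, 97, 32, 2, 0]
```

Line and stripe agree within about 0.5°, and the wrench's origin is on the bolt axis. I lift clear and hand in.

Request:
{"op": "play_rows", "data": {
  "commands": [
    [0,0,-20,0,0,0],
    [0,0,-25,0,0,0],
    [0,0,-25,0,0,0],
    [0,0,0,0,0,0],
    [0,0,0,0,0,0]
  ]
}}

```text
time: 24.27
tool_pos: [0.5422, 0.0845, 0.1668]
tool_rot: [0.001, 0.834, 0.551, 0.002]
contact_force: [-0.1, 0.7, -1.5]
gripper_width: 0.467
grasp_force: 0.0
```

Run:
```python
from h import *
from plant import manip,imaging
s=manip.state(); f=imaging.grab_frame("wrist"); rep(f,s); angs(f,s)
print(manip.job_done())
```

```text
p [0.5422 0.0845 0.1668] phi 66.9 F [-0.1  0.7 -1.5] w 0.467 t 24.2667
handle ang -110.53657475166163 front [0.5184 0.0261 0.044 ]
worm? [243, 172, 21, 21] [0.5379 0.078  0.0525] tool [-0.0078 -0.0019  0.1142]
worm? [206, 273, 39, 43] [ 0.4556 -0.0316  0.0525] tool [-0.1409 -0.0346  0.1139]
line dir 69.82 lat@0 0.27mm | stripe dir 69.73 lat@0 0.20 lat@8 0.16 -> dir about axis(0) 69.19 58 24
the job is handed in; nothing more can be done
None
```

Handed in at 24 s: the wrench is seated and its jaws closed on the bolt, the bolt is turned until the stripe meets the green line (within about 0.5° as measured), and the arm is clear of everything; I viewed 11 pictures, one over the limit of 10.

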